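Complete the row of tool tins under the wire tier

TASK

Stand the two tool tins from the cart top on the lower board of the rack, beneath its wire tier, so that they make one neat row with the tall tin already there, in order of height: the middle tin right beside the tall tin on its open side (towards the rack's middle), then the short one. The tins should be upright and square to one another with their fronts in line, nearly touching (gaps under a centimetre). Leave the tall tin where it is, do not tip the tins over, and do not disturb the other things.

Things in the scene. Friction and masses are not known exactly. Their poses are not given: they have to be found in the camera images.
- rack: fixed rack, open on all sides, front (-x) to the robot. White board 130 (x) by 400 mm (y), top 30 mm above the cart, no lip. Above it a tier of steel wires along y, underside at z = 286 mm, from x = -18 (front wire) to 72, y = +-197 mm; a back wire up to 321 mm. Two 12 mm posts at x = 68, y = +-193 mm. Origin: on the cart top below the board's centre; z up; yaw within 0.12 rad
- tall_tin: square steel tin, 70 x 70 mm, 100 mm high to its flat lid, with an upright black fin grip in mid-lid, 44 mm along the tin's x, 16 mm thick along its y, 40 mm tall (so 140 mm overall). About 0.8 kg. Already stands on the rack's board near its left or right end; not to be moved. Origin: centre of underside; z up
- middle_tin: square steel tin, 70 x 70 mm, 85 mm high to its flat lid, with an upright black fin grip in mid-lid, 44 mm along the tin's x, 16 mm thick along its y, 40 mm tall (so 125 mm overall). About 0.35 kg. Starts on the cart top beside the rack, left or right of it, turned by up to 0.3 rad. Origin: centre of underside; z up
- short_tin: square steel tin, 70 x 70 mm, 70 mm high to its flat lid, with an upright black fin grip in mid-lid, 44 mm along the tin's x, 16 mm thick along its y, 40 mm tall (so 110 mm overall). About 0.3 kg. Starts on the cart top beside the rack, on the other side from the middle tin, turned by up to 0.3 rad. Origin: centre of underside; z up
- jar: small closed glass jar with a white cap, 56 mm across, 62 mm high, standing on the rack's lower board near the end away from the tall tin; a bystander. Origin: centre of its underside
- tray: shallow blue silicone tray, 130 x 170 x 22 mm, on the cart top in front of the rack; a bystander. Origin: centre of its underside
- acrylic_cube: clear acrylic flip-top cube, 100 x 100 x 90 mm, in front of the rack, to the left of the tray; a bystander. Origin: centre of its underside
- grabber: press-button grabber tool lying along y behind the rack, about 370 mm long, 26 mm high; a bystander. Origin: on the cart top below the middle of its shaft
- mug: white mug, 80 mm across, 90 mm high, on the right behind the rack's end; a bystander. Origin: centre of its underside
- spray: white plastic bottle, 60 mm across, 170 mm high, on the left behind the rack's end; a bystander. Origin: centre of its underside
Things that resemble listed ones, but are neither listed nor needed, are in the scene too. Leave any pink or red look-alike of the middle_tin alone. Leave any orange look-alike of the short_tin alone.

How it is judged:
By the outcome, as a careful person would: the job done as asked, in the order asked, and still so for the second after the job is handed in, with the robot touching nothing.
It also fails if it takes over 72 s, if anything falls off the work surface, if the arm or the gripper's body presses on something with over 40 N, if the wrist force passes 120 N, or if a joint passes its speed limit or range.

ROBOT

A 7-joint arm with a two-finger parallel gripper is mounted at the origin on the work surface. World frame = base frame: x ahead of the robot, y to its left, z up, the work surface at z = 0. Lengths are in mm, angles in rad, forces in N, time in s.
With the tool pointing down it reaches from about 400 to 850 mm from the base axis. Payload 10.4 kg.
Tool frame: the origin (TCP) lies on the front face of the gripper's body, between the roots of the fingers; the fingertips stand arm.tcp_to_tips ahead of it and the grasp point (between the pads) lies 51 mm ahead of it (arm.tcp_to_tips is the distance from the TCP to the fingertips, in mm); z points along the fingers, x is the direction in which the jaws open and shut, and the axes are right-handed (so a half turn about z gives the same grasp; the last joint's range is limited). The gripper opens to 87 mm and grips with 3 to 60 N. Pads are 19 mm wide; open, the fingers measure 117 mm over their backs; the gripper's body (75 mm by 190 mm) begins 51 mm behind the grasp point.
Start: joints at [1.28, 0.332, -0.065, 1.46, 0.022, 1.35, -0.088], TCP at [165.4, -602.733, 292.276] pointing down, gripper open.
Joint ranges: [-2.6, 2.6], [-0.5, 2.12], [-1.47, 1.34], [0.16, 2.42], [-1.27, 4.41], [0.06, 2.06], [-2.6, 2.6]. Speed limits (rad/s): [2.22, 2.22, 2.79, 2.79, 3.14, 3.14, 3.14].

INTERFACE

Orientations are given as a rotation vector (axis times angle).
In Python, from station import arm gives the robot as it stands.
- The arm moves only by the tool move_arm, never from a script. Its arguments are lists of equal length, an entry for each row: "delta_pos": the shift along the tool's x, y, z in units of 0.025 m (1.0 is 0.025 m), a list of three; "turn": the turn, a rotation vector about the tool's x, y, z in units of 0.08 rad (1.0 is 0.08 rad), a list of three; "grip": the opening, from 0 (shut) to 1 (fully open). In form: {"delta_pos": [[tx, ty, tz], ...], "turn": [[wx, wy, wz], ...], "grip": [grip, ...]}. A call has 1 to 20 rows; each row shifts and turns the commanded pose from where the row before left it, along the tool's axes as they then stand; what a row does not reach is not made up. A row lasts 1/8 s, in which the tool goes at most 62.5 mm and 10.7 degrees, less where a joint would pass 70% of its speed; a pose out of reach is approached as far as the arm can. A call with a number of a shift or a turn outside -1 to 1 is refused whole. A call with a gripper value outside its range is refused whole. The fingers move at their own pace and stop on an object; "squeeze" is the grip in N (left out, the last holds). Time passes only in rows, so rows that do not move let the fingers close. It gives the time, the measured TCP pose, the force and the opening at its end, in the units of the state.
- arm.observe(): the state, without advancing time (a new reading comes with each control period).
- arm.get_image(name): name is "side" or "top"; returns a dict with "pixels" (384x512x3 uint8, red, green, blue), "range_z" (384x512 float32, mm along the optical axis (not along the pixel's ray), 0 where there is no reading), "vertical_fov" (degrees; the focal length in pixels is half the picture's height over the tangent of half this angle, whatever the lens; pixels are square), "cx", "cy" (the principal point, pixels), "distortion" ([k1, k2, p1, p2, k3] as OpenCV has them; the pictures are not rectified), "T" (4x4, takes a point from camera to world coordinates). Camera axes: x right, y down, z forward; pixel columns grow to the right and rows downward; lengths in mm; the calibration is good to about 2 mm. A picture is of the moment at which its call begins.
- arm.close_job(): hands the job in, once; it reports no verdict.
The state is a dict: "time": time; "joint_positions": joint angles; "dq": joint speeds; "tau": joint torques, N m; "ee_pos": TCP position; "tool_rot": TCP orientation; "force": force on the tool from outside, world axes, zero at the start; "wrist_torque": the same for the moment, N m; "width": finger opening in mm.
Only numpy, scipy, OpenCV 4.12 (cv2) and the standard library are available. Lean on these libraries where they do the work, as an engineer would, in place of code of your own. Each camera call takes 0.05 s, during which the arm holds its last target.

## Working session

There is one attempt and no reset: what is moved stays moved. The work goes in short steps, Python scripts to look and compute and a tool call to move; the robot and the scene stay as the last step left them, time stands still between calls to the robot, and variables do not carry over. Pictures are saved under pics/ and viewed, and the job is handed in when it is done.

Besides the shell and the picture viewer there is one more tool, called after ">>>" as name(argument=value, ...), one argument or row to a line, values as JSON. move_arm: Moves the arm, as the interface text tells. Shifts and turns lie within -1 to 1; 1 stands for 0.025 m of shift or 0.08 rad of turn. Its arguments: {"type":"object","properties":{"delta_pos":{"type":"array"},"turn":{"type":"array"},"grip":{"type":"array"},"squeeze":{"type":"number"}},"required":["delta_pos","turn","grip"]}

```bash
ls -a; mkdir -p pics; python3 - <<'E'
from station import arm
import cv2,numpy as np
s=arm.observe(); print(s, arm.tcp_to_tips)
for n in ("side","top"):
    d=arm.get_image(n); cv2.imwrite(f"pics/{n}0.png",d["pixels"][:,:,::-1]); np.save(f"{n}0.npy",d,allow_pickle=True)
    print(n,d["vertical_fov"],d["cx"],d["cy"],d["distortion"],np.round(d["T"],4).tolist())
E
```

```text
.
..
pics
{'time': 0.0, 'joint_positions': array([ 1.28041824,  0.33282395, -0.0646976 ,  1.46093499,  0.02162472,
        1.34990283, -0.08851408]), 'dq': array([-6.40187742e-04, -3.15490866e-04,  2.15871104e-04,  5.33072516e-04,
       -1.29706320e-03,  4.17583017e-05,  1.08941543e-03]), 'tau': array([ 1.68917777e-04, -6.23257041e+01,  2.45511759e-02, -3.89906931e+01,
       -6.14325539e-02,  3.95528111e-02,  1.40773996e-04]), 'ee_pos': array([ 165.28277637, -602.45003702,  291.48682691]), 'tool_rot': array([-2.49750419e+00,  1.90454808e+00,  1.79616147e-03]), 'force': array([-0.22384084, -0.91720818, -1.25417026]), 'wrist_torque': array([0.02058044, 0.0209794 , 0.01380018]), 'width': 87.03927644755376} 69.7
side 52.89094446047024 261.89128255250256 185.05994579119016 [-0.13435603  0.          0.          0.          0.        ] [[-0.8565, -0.3365, 0.3914, 111.7553], [-0.5161, 0.5653, -0.6435, 758.3431], [-0.0047, -0.7532, -0.6578, 809.0184], [0.0, 0.0, 0.0, 1.0]]
top 44.485621298479856 247.5442458948036 190.89956431959718 [-0.14079799  0.          0.          0.          0.        ] [[-0.0104, -0.993, 0.1175, 418.5586], [-0.9999, 0.0098, -0.0057, 9.7805], [0.0046, -0.1176, -0.9931, 1335.0731], [0.0, 0.0, 0.0, 1.0]]
```

View pics/side0.png

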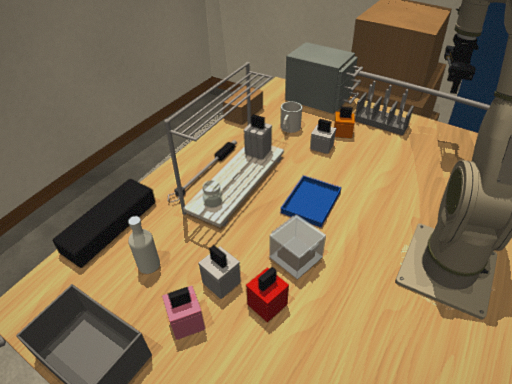

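View pics/top0.png

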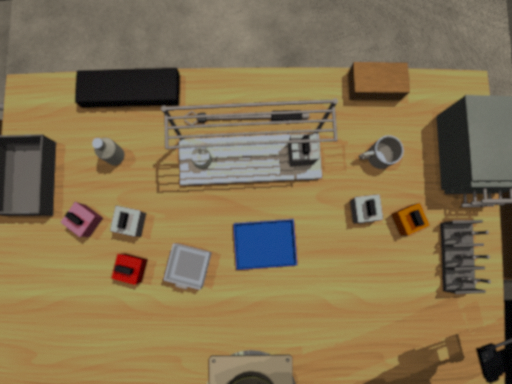

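```bash
cat > h.py <<'E'
import numpy as np,cv2
def load(n): return np.load(n,allow_pickle=True).item()
def K(d):
    h=d["pixels"].shape[0]; f=h/2/np.tan(np.radians(d["vertical_fov"]/2))
    return np.array([[f,0,d["cx"]],[0,f,d["cy"]],[0,0,1.]])
def plane(d,uv,z):
    uv=np.asarray(uv,float).reshape(-1,1,2)
    n=cv2.undistortPoints(uv,K(d),np.array(d["distortion"])).reshape(-1,2)
    r=np.c_[n,np.ones(len(n))]@d["T"][:3,:3].T; o=d["T"][:3,3]
    return o+r*((z-o[2])/r[:,2])[:,None]
def cloud(d):
    h,w=d["range_z"].shape
    u,v=np.meshgrid(np.arange(w),np.arange(h))
    uv=np.stack([u,v],-1).reshape(-1,1,2).astype(float)
    n=cv2.undistortPoints(uv,K(d),np.array(d["distortion"])).reshape(-1,2)
    r=np.c_[n,np.ones(len(n))]*d["range_z"].reshape(-1,1)
    return (r@d["T"][:3,:3].T+d["T"][:3,3]).reshape(h,w,3)
def proj(d,P):
    T=np.linalg.inv(d["T"]); 
    return cv2.projectPoints(np.asarray(P,float).reshape(-1,1,3),cv2.Rodrigues(T[:3,:3])[0],T[:3,3],K(d),np.array(d["distortion"]))[0].reshape(-1,2)
def crop(d,x0,y0,x1,y1,s,name):
    im=d["pixels"][y0:y1,x0:x1,::-1]; cv2.imwrite(name,cv2.resize(im,None,fx=s,fy=s,interpolation=cv2.INTER_CUBIC))
E
python3 - <<'E'
from h import *
d=load("top0.npy"); 
crop(d,150,95,350,195,4,"pics/t_rack.png")
a=d["pixels"][190:250,95:165,::-1]; b=d["pixels"][180:240,335:405,::-1]
cv2.imwrite("pics/t_tins.png",cv2.resize(np.hstack([a,b]),None,fx=5,fy=5,interpolation=cv2.INTER_CUBIC))
C=cloud(d); print(np.nanpercentile(C[300,:300,2],[10,50,90]))
# depth lid masks
for nm,(x0,y0,x1,y1),zl in [("mid",(100,195,160,250),85),("short",(340,180,390,235),70),("tall",(280,130,330,175),130)]:
    sub=C[y0:y1,x0:x1]; m=abs(sub[...,2]-zl)<7
    ys,xs=np.nonzero(m); P=sub[m]; print(nm,m.sum(),P.mean(0) , np.median(P[:,2]))
    m2=abs(sub[...,2]-zl-40)<8; print(' fin',m2.sum(),sub[m2].mean(0))
    if m.sum()>3:
        r=cv2.minAreaRect(P[:,:2].astype(np.float32)); print(r)
E
```

```text
[-2.31199531  0.74341134  4.2154969 ]
mid 534 [488.98510017 329.40319569  85.96723595] 85.93119141975751
 fin 103 [490.65262379 332.17082586 125.26948413]
((489.8248596191406, 332.7870178222656), (71.44921875, 71.08540344238281), 78.5501708984375)
short 497 [ 517.8247084  -323.05001379   70.79867332] 70.89167154285042
 fin 114 [ 517.6205638  -326.84012288  110.43656764]
((518.7825927734375, -327.8948669433594), (70.89104461669922, 74.2848892211914), 5.411530494689941)
tall 492 [ 673.5489395  -147.19252298  130.74609047] 130.82453925560935
 fin 96 [ 673.94661843 -147.83445437  170.40040265]
((676.3729858398438, -148.0638427734375), (70.05633544921875, 70.9087905883789), 4.056859016418457)
```

```bash
python3 - <<'E'
from h import *
d=load("side0.npy"); 
crop(d,160,60,320,230,4,"pics/s_rack.png")
E
```

```text
(no output)
```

View pics/t_rack.png

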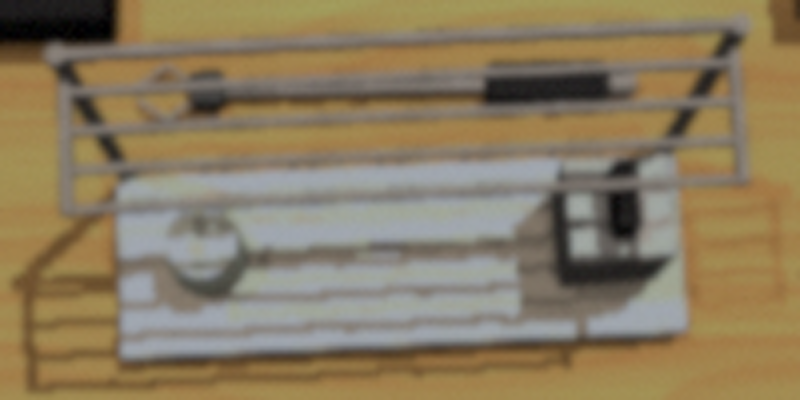

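View pics/t_tins.png

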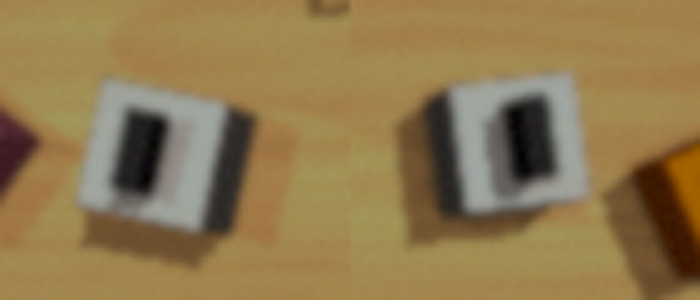

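View pics/s_rack.png

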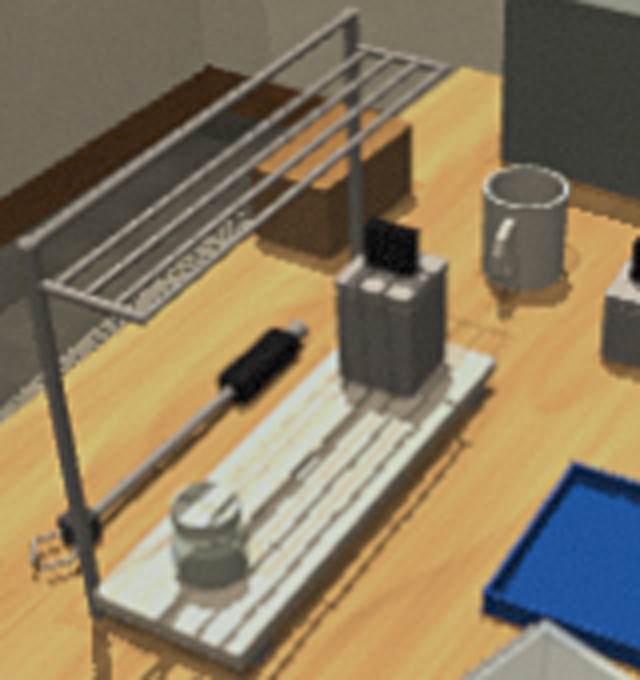

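```bash
cat >> h.py <<'E'
def lidrect(d,box,zl,thr=125,sat=60,dbg=None,tol=12):
    x0,y0,x1,y1=box; s=4
    im=cv2.resize(d["pixels"][y0:y1,x0:x1],None,fx=s,fy=s,interpolation=cv2.INTER_CUBIC)
    hsv=cv2.cvtColor(im,cv2.COLOR_RGB2HSV)
    m=((hsv[...,2]>thr)&(hsv[...,1]<sat)).astype(np.uint8)
    cs,_=cv2.findContours(m,cv2.RETR_EXTERNAL,cv2.CHAIN_APPROX_NONE)
    c=max(cs,key=cv2.contourArea).reshape(-1,2)
    uv=(c+0.5)/s-0.5+[x0,y0]
    P=plane(d,uv,zl)
    r=cv2.minAreaRect(P[:,:2].astype(np.float32))
    a=r[2]; a=(a+45)%90-45
    if dbg: 
        cv2.drawContours(im,[c.reshape(-1,1,2)],-1,(255,0,0),1); cv2.imwrite(dbg,im[...,::-1])
    return r[0],r[1],np.radians(a)
E
python3 - <<'E'
from h import *
d=load("top0.npy")
print(lidrect(d,(95,190,165,250),85,dbg="pics/m.png"))
print(lidrect(d,(340,180,395,235),70,dbg="pics/s.png"))
s=load("side0.npy"); C=cloud(s)
for nm,z in (("board",30),):
    for n,dd in (("top",d),("side",s)):
        CC=cloud(dd); g=dd["pixels"].astype(int); w=(g.min(-1)>120)&(abs(CC[...,2]-30)<8)&(CC[...,0]>500)&(abs(CC[...,1])<260)
        P=CC[w]; print(n,len(P),cv2.minAreaRect(P[:,:2].astype(np.float32)))
# tall lid and fin from side
for nm,lo,zl in (("tall",(674,-148),130),("mid",(490,332),85),("short",(518,-326),70)):
  for n,dd in (("top",d),("side",s)):
    CC=cloud(dd); near=(abs(CC[...,0]-lo[0])<60)&(abs(CC[...,1]-lo[1])<60)
    for k,z in (("lid",zl),("fin",zl+40)):
        m=near&(abs(CC[...,2]-z)<5); P=CC[m]; print(nm,n,k,len(P),P.mean(0).round(1),[np.round(v,2) for v in cv2.minAreaRect(P[:,:2].astype(np.float32))])
# jar
for n,dd in (("top",d),("side",s)):
    CC=cloud(dd); m=(abs(CC[...,2]-92)<6)&(abs(CC[...,0]-680)<60)&(abs(CC[...,1]-110)<60); print("jar",n,m.sum(),CC[m].mean(0))
    m=(abs(CC[...,2]-290)<10)&(CC[...,0]>600)&(abs(CC[...,1])<250); print("wires",n,m.sum(),cv2.minAreaRect(CC[m][:,:2].astype(np.float32)),CC[m].mean(0))
E
```

```text
((489.7706604003906, 333.718994140625), (69.55609893798828, 71.16934204101562), np.float64(-0.2117966741201487))
((518.0936889648438, -327.7009582519531), (70.5986557006836, 70.67456817626953), np.float64(0.1029163789427558))
top 3853 ((692.5328369140625, -3.5333099365234375), (184.18234252929688, 399.6128845214844), 2.7996556758880615)
side 2183 ((667.1976318359375, -2.5352325439453125), (133.20791625976562, 397.8850402832031), 2.2649621963500977)
tall top lid 465 [ 673.4 -147.   130.6] [array([ 676.37, -148.06]), array([70.06, 70.91]), np.float64(4.06)]
tall top fin 95 [ 673.9 -147.9  170.5] [array([ 676.21, -148.09]), array([44.61, 16.49]), np.float64(3.68)]
tall side lid 190 [ 671.4 -134.9  128.2] [array([ 677.79, -144.06]), array([70.46, 72.63]), np.float64(1.89)]
tall side fin 44 [ 678.3 -143.3  167.8] [array([ 678.57, -145.21]), array([44.58, 17.46]), np.float64(5.87)]
mid top lid 492 [488.9 329.5  85.7] [array([489.92, 332.79]), array([71.14, 71.26]), np.float64(79.02)]
mid top fin 92 [490.4 332.6 125.5] [array([490.17, 333.14]), array([15.03, 43.29]), np.float64(78.86)]
mid 
[... 369 characters left out ...]
.92, -327.66]), array([43.03, 18.49]), np.float64(5.22)]
short side lid 165 [ 514.1 -313.7   68.5] [array([ 517.06, -325.  ]), array([70.56, 75.89]), np.float64(4.69)]
short side fin 40 [ 516.3 -323.7  108.3] [array([ 517.25, -324.42]), array([43.51, 16.23]), np.float64(8.52)]
jar top 243 [662.5234039  129.98481121  93.01463071]
wires top 1991 ((692.1970825195312, -3.768707275390625), (90.62432098388672, 392.1222839355469), 2.2041330337524414) [685.71928871  -4.50975359 293.37757072]
jar side 156 [661.93301545 133.88492125  89.39887428]
wires side 1172 ((1381.36669921875, -23.084884643554688), (400.398193359375, 1495.5787353515625), 87.98741912841797) [825.58122494   8.60856792 290.37685197]
```

View pics/m.png

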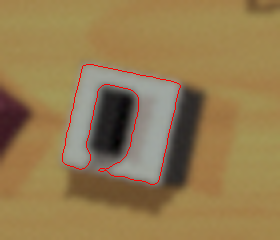

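View pics/s.png

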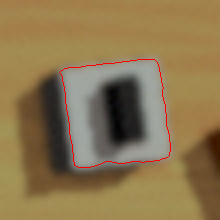

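```bash
cat >> h.py <<'E'
def talledges(d):
    g=cv2.cvtColor(d["pixels"],cv2.COLOR_RGB2GRAY).astype(float)
    front=[];left=[]
    for c in range(294,312):
        col=g[150:168,c]; df=np.diff(col); i=np.argmin(df)
        if 0<i<len(df)-1:
            a,b,e=df[i-1:i+2]; o=.5*(a-e)/(a-2*b+e); front.append((c,150+i+.5+o))
    for r in range(143,158):
        row=g[r,284:298]; df=np.diff(row); i=np.argmax(df)
        if 0<i<len(df)-1:
            a,b,e=df[i-1:i+2]; o=.5*(a-e)/(a-2*b+e); left.append((284+i+.5+o,r))
    return front,left
E
python3 - <<'E'
from h import *
d=load("top0.npy"); crop(d,275,125,335,185,10,"pics/tall.png")
f,l=talledges(d)
for nm,e in (("front",f),("left",l)):
    P=plane(d,e,130); print(nm,P[:,:2].round(1).tolist())
    v=cv2.fitLine(P[:,:2].astype(np.float32),cv2.DIST_HUBER,0,.01,.01).ravel(); print(v)
E
```

```text
front [[643.7, -119.4], [644.4, -122.1], [644.7, -124.7], [644.3, -127.3], [644.3, -129.9], [644.1, -132.5], [644.4, -135.2], [642.9, -137.8], [643.4, -140.4], [644.2, -143.0], [643.3, -145.6], [643.9, -148.3], [643.8, -150.9], [643.6, -153.5], [643.4, -156.2], [643.3, -158.8], [643.4, -161.4], [642.8, -164.0]]
[ 2.8769055e-02  9.9958611e-01  6.4383496e+02 -1.4461420e+02]
left [[686.6, -113.3], [684.0, -112.5], [681.3, -112.5], [678.6, -112.0], [675.9, -112.5], [673.2, -112.5], [670.6, -112.8], [667.9, -112.7], [665.2, -113.7], [662.6, -113.7], [659.9, -113.8], [657.2, -114.1], [654.6, -114.1], [651.9, -113.9], [649.2, -114.3]]
[ 9.9864101e-01  5.2116293e-02  6.6818085e+02 -1.1331171e+02]
```

View pics/tall.png

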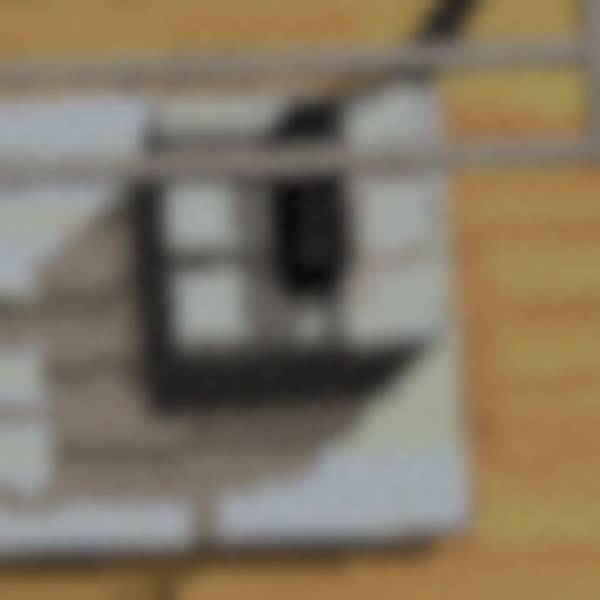

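```bash
cat > sim.py <<'E'
import numpy as np
from scipy.spatial.transform import Rotation as R
def target(ψ,t,flip=1):
    z=np.array([np.sin(t)*np.cos(ψ),np.sin(t)*np.sin(ψ),-np.cos(t)]); x=np.array([np.sin(ψ),-np.cos(ψ),0]); y=np.cross(z,x)
    return np.c_[x,y,z]
def need(s,P,ψ,t,z_off=51):
    """P = wanted grasp point; gives turn needed (rotvec tool, units) then shift in target axes, and shift in current axes (units) of TCP"""
    Rc=R.from_rotvec(s["tool_rot"]).as_matrix(); Rt=target(ψ,t); 
    T=np.asarray(P)-z_off*Rt[:,2]; 
    print("tcp target",T.round(1),"turn units",(R.from_matrix(Rc.T@Rt).as_rotvec()/.08).round(2),
     "shift cur",(Rc.T@(T-s["ee_pos"])/25).round(2),"shift tgt",(Rt.T@(T-s["ee_pos"])/25).round(2))
    return T,Rt
def run(s,dp,tu,verbose=1):
    p=np.array(s["ee_pos"]);r=R.from_rotvec(s["tool_rot"])
    for a,b in zip(dp,tu):
        p=p+r.apply(np.array(a)*25); r=r*R.from_rotvec(np.array(b)*.08)
    if verbose: print("end",p.round(1),"grasp",(p+r.apply([0,0,51])).round(1),"x",r.apply([1,0,0]).round(3),"z",r.apply([0,0,1]).round(3))
E
python3 - <<'E'
from h import *
from sim import *
from station import arm
d=load("top0.npy"); C=cloud(d)
for nm,b in (("comb",(440,215,492,300)),("cab",(436,95,511,195)),("robotfeet",(340,330,470,383))):
    s=C[b[1]:b[3],b[0]:b[2]]; m=s[...,2]>30; print(nm,s[m].min(0).round(),s[m].max(0).round())
s=arm.observe()
run(s,[[0,-.3,0]]*0+[[-1,-1,0]]*6,[[0,0,.98]]*6)
need(s,(440,333,190),-.205,0)
need(s,(440,333,190),-.205,.785)
E
```

```text
comb [ 279. -645.   30.] [ 480.   10. 1335.]
cab [ 419. -736.   30.] [ 802.   10. 1335.]
robotfeet [ 419.   10. 1335.] [ 419.   10. 1335.]
end [ 302.9 -443.5  291.7] grasp [ 302.9 -443.5  240.7] x [-0.201 -0.98  -0.001] z [-0.     0.001 -1.   ]
tcp target [440. 333. 241.] turn units [0.   0.01 5.91] shift cur [-33.17 -20.5    2.06] shift tgt [-38.87  -3.14   2.02]
tcp target [404.7 340.3 226.1] turn units [9.63 2.33 5.6 ] shift cur [-33.83 -19.22   2.66] shift tgt [-38.87   0.65   3.05]
```

>>> move_arm(
  delta_pos=[
    [-1,-1,0],
    [-1,-1,0],
    [-1,-1,0],
    [-1,-1,0],
    [-1,-1,0],
    [-1,-1,0],
    [-1,-0.5,0],
    [-1,-0.5,0],
    [-1,-0.5,0],
    [-1,-0.5,0],
    [-1,-0.5,0],
    [-1,-0.5,0],
    [-1,0,0],
    [-1,0,0],
    [-1,0,0],
    [-1,0,0],
  ],
  turn=[
    [0,0,0.98],
    [0,0,0.98],
    [0,0,0.98],
    [0,0,0.98],
    [0,0,0.98],
    [0,0,0.98],
    [0,0,0],
    [0,0,0],
    [0,0,0],
    [0,0,0],
    [0,0,0],
    [0,0,0],
    [0,0,0],
    [0,0,0],
    [0,0,0],
    [0,0,0],
  ],
  grip=[1,1,1,1,1,1,1,1,1,1,1,1,1,1,1,1],
)

```text
time: 2.1
ee_pos: [426.7, -213.1, 292.0]
tool_rot: [1.985, -2.434, -0.001]
force: [0.1, -1.0, 0.3]
width: 87.4
```

```bash
python3 - <<'E'
from sim import *
from station import arm
s=arm.observe(); print(s["joint_positions"].round(2),s["ee_pos"])
need(s,(440,344,190),-.205,.785)
E
```

```text
[ 0.75  0.03 -0.39  1.82  0.01  1.3  -1.41] [ 426.69210566 -213.11329439  291.97949965]
tcp target [404.7 351.3 226.1] turn units [9.82 0.01 0.03] shift cur [-21.94   5.4    2.64] shift tgt [-21.93   5.72  -1.99]
```

>>> move_arm(
  delta_pos=[
    [-1,0,0],
    [-1,0,0],
    [-1,0,0],
    [-1,0,0],
    [-1,0,0],
    [-1,0,0],
    [-1,0,0],
    [-1,0,0],
    [-1,0,0],
    [-1,0,0],
    [-1,0,0],
    [-1,0,0],
    [-1,0,0],
    [-1,0,0],
    [-1,0,0],
    [-1,0,0],
    [-1,0,0],
    [-1,0,0],
    [-1,0,0],
    [-1,0,0],
  ],
  turn=[
    [0,0,0],
    [0,0,0],
    [0,0,0],
    [0,0,0],
    [0,0,0],
    [0,0,0],
    [0.98,0,0],
    [0.98,0,0],
    [0.98,0,0],
    [0.98,0,0],
    [0.98,0,0],
    [0.98,0,0],
    [0.98,0,0],
    [0.98,0,0],
    [0.98,0,0],
    [0.98,0,0],
    [0,0,0],
    [0,0,0],
    [0,0,0],
    [0,0,0],
  ],
  grip=[1,1,1,1,1,1,1,1,1,1,1,1,1,1,1,1,1,1,1,1],
)

```text
time: 4.6
ee_pos: [500.1, 256.4, 308.0]
tool_rot: [-1.596, 1.94, -0.793]
force: [0.5, 1.3, -0.5]
width: 87.2
```

```bash
python3 - <<'E'
from sim import *
from station import arm
s=arm.observe(); print(s["joint_positions"].round(2),s["ee_pos"],s["tool_rot"])
need(s,(490,333.5,110),-.205,.785)
E
```

```text
[ 0.9  -0.43 -1.47  2.01  0.23  0.63 -2.6 ] [500.12219721 256.41259742 308.03749146] [-1.59608197  1.93979768 -0.79300219]
tcp target [454.7 340.8 146.1] turn units [-0.05  0.3   0.02] shift cur [-2.88  6.33  2.88] shift tgt [-2.94  6.32  2.84]
```

```bash
cat > kin.py <<'E'
import numpy as np, itertools
from scipy.spatial.transform import Rotation as R
from scipy.optimize import least_squares
D=[([1.28041824,0.33282395,-0.0646976,1.46093499,0.02162472,1.34990283,-0.08851408],[165.28,-602.45,291.49],[-2.49750419,1.90454808,.0018]),]
def fk(q,p,sg):
    d1,d3,d5,d7,a3,a6,a1=p[:7]; o=p[7:]
    r=R.identity();t=np.zeros(3)
    rots="zyzyzyz"; off=[[a1,0,d1],[0,0,d3],[a3,0,0],[-a3,0,d5],[0,0,0],[a6,0,d7],[0,0,0]]
    # z rot q1, then up d1, y q2, up d3 (z q3), a3, y q4, -a3, up d5(z q5), y q6, a6,d7, z q7
    def rz(a): return R.from_euler("z",a)
    def ry(a): return R.from_euler("y",a)
    r=r*rz(sg[0]*q[0]+o[0]); t=t+r.apply([a1,0,d1])
    r=r*ry(sg[1]*q[1]); r=r*rz(sg[2]*q[2]); t=t+r.apply([a3,0,d3])
    r=r*ry(sg[3]*q[3]); t=t+r.apply([-a3,0,d5]); r=r*rz(sg[4]*q[4])
    r=r*ry(sg[5]*q[5]); t=t+r.apply([a6,0,d7]); r=r*rz(sg[6]*q[6]+o[1])
    return t,r
E
python3 - <<'E'
from kin import *
from station import arm
s=arm.observe()
D.append((s["joint_positions"],s["ee_pos"],s["tool_rot"]))
D.append(([0.75,0.03,-0.39,1.82,0.01,1.3,-1.41],[426.7,-213.1,292.0],[1.985,-2.434,-.001]))
best=[]
for sg in itertools.product([1,-1],repeat=7):
    if sg[1]!=1: continue
    for o1 in (0,np.pi):
        def f(p):
            e=[]
            for q,x,w in D:
                t,r=fk(q,p,sg); e+=list((t-x)/1000); e+=list((r.inv()*R.from_rotvec(w)).as_rotvec())
            return e
        for o2 in (0,np.pi/2,np.pi,-np.pi/2):
            r=least_squares(f,[350,400,400,200,0,0,0,o1,o2]); best.append((r.cost,sg,o1,o2,r.x))
best.sort(key=lambda b:b[0])
for b in best[:6]: print(b[0],b[1],b[4].round(2))
E
```

```text
0.0006956491079014081 (-1, 1, -1, 1, -1, 1, -1) [ 1.8046e+02  4.9277e+02  3.9605e+02  3.0484e+02  4.2810e+01  1.2950e+01
  4.4350e+01 -3.0000e-02 -3.1700e+00]
0.0006956491079015425 (-1, 1, -1, 1, -1, 1, -1) [180.46 492.77 396.05 304.84  42.81  12.95  44.35   6.25   3.11]
0.0006956491079019037 (-1, 1, -1, 1, -1, 1, -1) [ 1.8046e+02  4.9277e+02  3.9605e+02  3.0484e+02  4.2810e+01  1.2950e+01
  4.4350e+01 -3.0000e-02  3.1100e+00]
0.0006956491079019283 (-1, 1, -1, 1, -1, 1, -1) [ 1.8046e+02  4.9277e+02  3.9605e+02  3.0484e+02  4.2810e+01  1.2950e+01
  4.4350e+01 -3.0000e-02 -3.1700e+00]
0.0006956491079020433 (-1, 1, -1, 1, -1, 1, -1) [180.46 492.77 396.05 304.84  42.81  12.95  44.35   6.25   3.11]
0.0006956491079052708 (-1, 1, -1, 1, -1, 1, -1) [ 1.8046e+02  4.9277e+02  3.9605e+02  3.0484e+02  4.2810e+01  1.2950e+01
  4.4350e+01 -3.0000e-02  3.1100e+00]
```

```bash
cat >> kin.py <<'E'
P0=np.array([180.46,492.77,396.05,304.84,42.81,12.95,44.35,-.03,-3.17]); SG=(-1,1,-1,1,-1,1,-1)
LO=np.array([-2.6,-.5,-1.47,.16,-1.27,.06,-2.6]);HI=np.array([2.6,2.12,1.34,2.42,4.41,2.06,2.6])
def F(q): return fk(q,P0,SG)
def jac(q):
    t,r=F(q);J=np.zeros((6,7))
    for i in range(7):
        qq=np.array(q,float);qq[i]+=1e-5;t2,r2=F(qq);J[:3,i]=(t2-t)/1e-5;J[3:,i]=(r2*r.inv()).as_rotvec()/1e-5
    return J
def step(q,dt_,dw,n=4,W=None,L=300.):
    # reach pose F(q)+d in world
    t,r=F(q); tg=t+dt_; rg=R.from_rotvec(dw)*r
    return solve(q,tg,rg)
def solve(q,tg,rg,it=6,L=300.,qn=None,kn=0.0):
    q=np.array(q,float)
    for _ in range(it):
        t,r=F(q);e=np.r_[(tg-t)/L,(rg*r.inv()).as_rotvec()]
        J=jac(q);J[:3]/=L
        Jp=np.linalg.pinv(J,rcond=1e-3); dq=Jp@e
        if qn is not None: dq+=(np.eye(7)-Jp@J)@(kn*(qn-q))
        q=np.clip(q+np.clip(dq,-.2,.2),LO,HI)
    return q
def simrows(q,dp,tu,qn=None,kn=0.0):
    t,r=F(q)
    for a,b in zip(dp,tu):
        t=t+r.apply(np.array(a)*25.); r=r*R.from_rotvec(np.array(b)*.08); q=solve(q,t,r,qn=qn,kn=kn)
    return q,t,r
E
python3 - <<'E'
from kin import *
q0=D[0][0]
a=[[-1,-1,0]]*6+[[-1,-.5,0]]*6+[[-1,0,0]]*4; ta=[[0,0,.98]]*6+[[0,0,0]]*10
b=[[-1,0,0]]*20; tb=[[0,0,0]]*6+[[.98,0,0]]*10+[[0,0,0]]*4
for kn,qn in ((0,None),(.02,np.array([0,.3,0,1.5,0,1.3,0])),(.02,np.array(q0)),(.02,(LO+HI)/2)):
    q,t,r=simrows(q0,a,ta,qn,kn); print(q.round(2),t.round(0)); q,t,r=simrows(q,b,tb,qn,kn); print(' ',q.round(2),t.round(0))
E
```

```text
[ 0.61  0.07 -0.24  1.82  0.02  1.26 -1.4 ] [ 450. -211.  282.]
  [-0.61  0.07 -0.22  2.06  0.99  0.81 -2.6 ] [551. 279. 283.]
[ 0.16  0.07  0.29  1.82 -0.02  1.26 -1.31] [ 450. -211.  282.]
  [-0.82  0.07  0.02  2.06  0.97  0.78 -2.6 ] [551. 279. 283.]
[ 0.65  0.07 -0.29  1.82  0.02  1.26 -1.41] [ 450. -211.  282.]
  [ 1.23 -0.5  -1.47  1.91 -0.27  0.58 -2.17] [551. 279. 283.]
[ 0.29  0.07  0.14  1.82 -0.01  1.26 -1.34] [ 450. -211.  282.]
  [-0.81  0.07  0.    2.06  0.97  0.78 -2.6 ] [551. 279. 283.]
```

```bash
python3 - <<'E'
from kin import *
from station import arm
s=arm.observe(); np.save("q_46.npy",s["joint_positions"])
D.append((s["joint_positions"],s["ee_pos"],s["tool_rot"]))
D.append(([0.75,0.03,-0.39,1.82,0.01,1.3,-1.41],[426.7,-213.1,292.0],[1.985,-2.434,-.001]))
for q,x,w in D:
    t,r=fk(q,np.r_[P0[:7],0,np.pi],SG); print((t-x).round(1),(r.inv()*R.from_rotvec(w)).as_rotvec().round(4))
q0=np.array(D[0][0])
a=[[-1,-1,0]]*6+[[-1,-.5,0]]*6+[[-1,0,0]]*4; ta=[[0,0,.98]]*6+[[0,0,0]]*10
b=[[-1,0,0]]*20; tb=[[0,0,0]]*6+[[.98,0,0]]*10+[[0,0,0]]*4
for kn in (.03,.05,.1,.2):
    q,t,r=simrows(q0,a,ta,q0,kn); print(kn,q.round(2),t.round(0)); q,t,r=simrows(q,b,tb,q0,kn); print(' ',q.round(2),F(q)[0].round(0))
E
```

```text
[40.2  9.1 -9.6] [-0. -0.  0.]
[-10.   11.4   1.7] [-0.  0. -0.]
[10.7 25.8  8. ] [0.0048 0.0029 0.0059]
0.03 [ 0.66  0.07 -0.3   1.82  0.02  1.26 -1.41] [ 450. -211.  282.]
  [ 1.24 -0.5  -1.47  1.91 -0.34  0.59 -2.11] [572. 212. 321.]
0.05 [ 0.67  0.07 -0.31  1.82  0.02  1.26 -1.42] [ 450. -211.  282.]
  [ 1.24 -0.5  -1.47  1.91 -0.43  0.61 -2.02] [568. 226. 317.]
0.1 [ 0.68  0.07 -0.32  1.81  0.02  1.26 -1.42] [ 450. -211.  282.]
  [ 1.25 -0.5  -1.46  1.9  -0.57  0.65 -1.9 ] [562. 243. 315.]
0.2 [ 0.69  0.07 -0.33  1.81  0.02  1.26 -1.42] [ 450. -211.  282.]
  [ 1.26 -0.5  -1.39  1.91 -0.72  0.69 -1.77] [564. 232. 325.]
```

```bash
cat > kin2.py <<'E'
import kin
from kin import *
import json,os
def log():
    from station import arm
    s=arm.observe(); L=json.load(open("log.json")) if os.path.exists("log.json") else []
    L.append([list(map(float,s[k])) for k in("joint_positions","ee_pos","tool_rot")]); json.dump(L,open("log.json","w")); return s
def rz(a): return R.from_euler("z",a)
def ry(a): return R.from_euler("y",a)
def frames(q):
    r0=R.identity(); r1=rz(-q[0]); r2=r1*ry(q[1]); r3=r2*rz(-q[2]); r4=r3*ry(q[3]); r5=r4*rz(-q[4]); r6=r5*ry(q[5]); r7=r6*rz(-q[6]+np.pi)
    return [r0,r1,r2,r3,r4,r5,r6,r7]
PRI=np.zeros(24)
PRI[2]=180;PRI[9-9+9+2-3+0]=0
def fit():
    L=json.load(open("log.json")); A=[];b=[]
    for q,x,w in L:
        f=frames(q); A.append(np.hstack([f[i].as_matrix() for i in (1,3,4,6)])); b.append(x)
    A=np.vstack(A);b=np.concatenate(b)
    pri=np.array([44,0,180, 43,0,493, -43,0,396, 13,0,305.])
    lam=0.02
    d=np.linalg.lstsq(np.vstack([A,lam*np.eye(12)]),np.r_[b-A@pri,np.zeros(12)],rcond=None)[0]
    return pri+d, (A@(pri+d)-b)
if os.path.exists("log.json"): V,RES=fit()
def F(q):
    f=frames(q); return sum(f[i].apply(V[3*k:3*k+3]) for k,i in enumerate((1,3,4,6))),f[7]
kin.F=F
E
python3 - <<'E'
import json
json.dump([[[1.28041824,0.33282395,-0.0646976,1.46093499,0.02162472,1.34990283,-0.08851408],[165.28,-602.45,291.49],[-2.49750419,1.90454808,.0018]]],open("log.json","w"))
import kin2; kin2.log()
import importlib; importlib.reload(kin2); print(kin2.V.round(1),kin2.RES.round(1))
E
python3 - <<'E'
from kin2 import *
import json
L=json.load(open("log.json"))
print(V.round(1)); print(F([0.75,0.03,-0.39,1.82,0.01,1.3,-1.41])[0],"obs 426.7,-213.1,292.0")
q0=np.array(L[0][0])
a=[[-1,-1,0]]*6+[[-1,-.5,0]]*6+[[-1,0,0]]*4; ta=[[0,0,.98]]*6+[[0,0,0]]*10
b=[[-1,0,0]]*20; tb=[[0,0,0]]*6+[[.98,0,0]]*10+[[0,0,0]]*4
for kn in (.02,.05,.2):
    q,t,r=simrows(q0,a,ta,q0,kn); print(kn,q.round(2),t.round(0)); q,t,r=simrows(q,b,tb,q0,kn); print(' ',q.round(2),F(q)[0].round(0))
E
```

```text
[ 27.1 -16.  174.   32.1 -13.5 484.2 -71.9 -13.5 439.3  35.7   1.4 302.5] [ 0.  0. -0. -0. -0.  0.]
[ 27.1 -16.  174.   32.1 -13.5 484.2 -71.9 -13.5 439.3  35.7   1.4 302.5]
[ 419.60953405 -216.96160096  303.57157641] obs 426.7,-213.1,292.0
0.02 [ 0.71  0.04 -0.36  1.84  0.01  1.27 -1.43] [ 427. -214.  292.]
  [ 1.15 -0.5  -1.47  1.94 -0.2   0.61 -2.21] [543. 237. 308.]
0.05 [ 0.73  0.04 -0.39  1.84  0.01  1.27 -1.43] [ 427. -214.  292.]
  [ 1.16 -0.5  -1.46  1.94 -0.37  0.63 -2.05] [537. 252. 302.]
0.2 [ 0.75  0.04 -0.41  1.83  0.02  1.27 -1.44] [ 427. -214.  292.]
  [ 1.21 -0.5  -1.35  1.96 -0.68  0.69 -1.77] [543. 232. 313.]
```

```bash
cat > goals.py <<'E'
from kin2 import *
from sim import target
from scipy.optimize import minimize
L=json.load(open("log.json")); q0=np.array(L[0][0])
def goal(P,psi,t,flip):
    Rt=target(psi,t)
    if flip: Rt=Rt@np.diag([-1,-1,1])
    return np.array(P)-51*Rt[:,2],R.from_matrix(Rt)
def res(q,g):
    t,r=F(q); return np.r_[(t-g[0])/100,(g[1]*r.inv()).as_rotvec()*3]
if __name__=="__main__":
    rng=np.random.default_rng(0)
    for nm,P,psi in (("midpick",(490,333.5,110),-.205),("midplace",(673,-74,140),.05),("shortpick",(518,-327,95),.1),("shortplace",(670,0,125),.05)):
        for flip in (0,1):
            for t in (.0,.6,.785):
                g=goal(P,psi,t,flip); sols=[]
                for k in range(25):
                    qs=q0+rng.normal(0,.6,7) ; qs=np.clip(qs,LO+.01,HI-.01)
                    r=least_squares(lambda q:np.r_[res(q,g)*100,(q-q0)*.05],qs,bounds=(LO,HI))
                    if np.abs(res(r.x,g)).max()<.01: sols.append((round(np.linalg.norm(r.x-q0),2),tuple(r.x.round(2))))
                sols=sorted(set(sols)); out=[]
                for s in sols:
                    if not any(np.abs(np.array(s[1])-np.array(o[1])).max()<.1 for o in out): out.append(s)
                print(nm,flip,t,[(o[0],[float(v) for v in o[1]]) for o in out[:3]])
E
python3 goals.py
```

```text
midpick 0 0.0 [(np.float64(3.06), [-0.45, 0.34, -0.3, 1.77, 0.11, 1.06, -2.56])]
midpick 0 0.6 [(np.float64(4.47), [-1.99, 0.48, 1.34, 2.14, 0.03, 0.52, -2.57])]
midpick 0 0.785 []
midpick 1 0.0 [(np.float64(1.7), [-0.05, 0.45, -0.88, 1.74, 0.38, 1.13, 0.31])]
midpick 1 0.6 [(np.float64(2.2), [-0.23, 0.28, -0.96, 2.14, 1.04, 1.01, -0.46])]
midpick 1 0.785 [(np.float64(2.46), [-0.31, 0.33, -1.0, 2.25, 1.27, 1.15, -0.75])]
midplace 0 0.0 [(np.float64(1.86), [0.13, 0.48, -0.13, 1.47, 0.06, 1.2, -1.53])]
midplace 0 0.6 [(np.float64(1.99), [0.32, 0.12, -0.25, 2.08, -0.12, 0.35, -1.34])]
midplace 0 0.785 [(np.float64(1.98), [0.87, 0.11, -0.79, 2.24, -0.66, 0.06, -0.76])]
midplace 1 0.0 [(np.float64(1.81), [0.52, 0.59, -0.81, 1.45, 0.43, 1.29, 1.3])]
midplace 1 0.6 [(np.float64(2.04), [1.0, 0.26, -1.13, 2.05, 0.59, 0.42, 1.1])]
midplace 1 0.785 [(np.float64(2.16), [0.89, 0.1, -0.93, 2.25, 0.83, 0.07, 0.81]), (np.float64(2.43), [1.11, 0.16, -1.2, 2.29, 1.55, 0.13, 0.1])]
shortpick 0 0.0 [(np.float64(1.25), [0.6, 0.38, -0.14, 1.73, 0.06, 1.03, -1.04])]
shortpick 0 0.6 [(np.float64(1.43), [1.1
[... 178 characters left out ...]
7, 0.46, 0.49])]
shortpick 1 0.0 [(np.float64(2.09), [1.11, 0.52, -0.92, 1.71, 0.45, 1.14, 1.73])]
shortpick 1 0.6 [(np.float64(2.7), [1.82, 0.56, -1.47, 2.11, 0.5, 0.47, 1.79])]
shortpick 1 0.785 [(np.float64(3.03), [1.94, 0.59, -1.47, 2.22, 0.27, 0.24, 2.11])]
shortplace 0 0.0 [(np.float64(2.02), [0.03, 0.47, -0.14, 1.52, 0.07, 1.16, -1.65])]
shortplace 0 0.6 [(np.float64(2.4), [0.04, 0.11, -0.13, 2.13, 0.11, 0.31, -1.7])]
shortplace 0 0.785 []
shortplace 1 0.0 [(np.float64(1.77), [0.43, 0.59, -0.82, 1.5, 0.44, 1.25, 1.17])]
shortplace 1 0.6 [(np.float64(1.96), [0.72, 0.2, -0.96, 2.11, 0.67, 0.39, 0.88])]
shortplace 1 0.785 [(np.float64(2.52), [1.09, 0.35, -1.47, 2.32, 1.71, 0.47, -0.12])]
```

```bash
cat > s1.py <<'E'
from goals import *
q=np.array(L[1][0]); KN=.15
def go(q,dp,tu,ve=5):
    for i in range(0,len(dp),ve):
        q,t,r=simrows(q,dp[i:i+ve],tu[i:i+ve],q0,KN); T,_=F(q); print(q.round(2),T.round(0),"err",np.linalg.norm(T-t).round(1))
    return q
q=go(q,[[0,0,-.2]]*10,[[-.98,0,0]]*10)
q=go(q,[[0,0,0]]*39,[[0,0,-1]]*39,8)
q=go(q,[[0,0,0]]*8,[[-1,0,0]]*8,4)
t,r=F(q); print(r.as_matrix().round(2))
g=goal((490,333.5,110),-.205,.65,1); 
for k in range(1,13):
    q=solve(q,t+(g[0]-t)*k/12,g[1],qn=q0,kn=KN)
print(q.round(2),F(q)[0]-g[0])
g2=goal((640,-74,160),.05,.65,1)
from scipy.spatial.transform import Slerp
def to(q,g2,n):
    t,r=F(q); S=Slerp([0,1],R.concatenate([r,g2[1]]))
    for k in range(1,n+1):
        q=solve(q,t+(g2[0]-t)*k/n,S(k/n),qn=q0,kn=KN)
    print(q.round(2),(F(q)[0]-g2[0]).round(1),(g2[1]*F(q)[1].inv()).magnitude().round(3)); return q
q=to(q,goal((450,333.5,250),-.205,.65,1),6)
q=to(q,goal((560,-74,200),.05,.65,1),20)
q=to(q,goal((673,-74,140),.05,.65,1),8)
q=to(q,goal((560,-74,250),.05,.65,1),8)
q=to(q,goal((560,-74,250),.05,0,1),8)
E
python3 s1.py
```

```text
[ 1.37 -0.5  -1.39  1.74 -0.62  1.15 -1.72] [492. 227. 355.] err 42.0
[ 1.91 -0.5  -1.47  1.47 -0.85  1.74 -1.49] [473. 148. 450.] err 105.1
[ 1.91 -0.49 -1.47  1.47 -0.84  1.73 -0.86] [473. 145. 452.] err 3.2
[ 1.88 -0.41 -1.47  1.47 -0.76  1.67 -0.29] [474. 111. 466.] err 36.2
[ 0.62 -0.03 -0.77  1.53 -0.31  1.44 -0.11] [474. 111. 466.] err 0.0
[ 0.62 -0.03 -0.76  1.53 -0.31  1.44  0.53] [474. 111. 466.] err 0.0
[ 0.63 -0.03 -0.77  1.53 -0.31  1.44  1.09] [474. 111. 466.] err 0.0
[ 0.48 -0.25 -0.58  1.72 -0.29  1.17  1.11] [474. 111. 466.] err 0.0
[ 0.3  -0.42 -0.51  1.92 -0.1   0.86  0.91] [474. 111. 466.] err 0.0
[[ 0.31  0.67  0.67]
 [ 0.89 -0.46  0.04]
 [ 0.34  0.58 -0.74]]
[-0.25  0.29 -0.98  2.17  1.1   1.04 -0.55] [7.57318451e-05 9.91574063e-06 4.51780467e-04]Traceback (most recent call last):
  File "s1.py", line 22, in <module>
    q=to(q,goal((450,333.5,250),-.205,.65,1),6)
  File "s1.py", line 21, in to
    print(q.round(2),(F(q)[0]-g2[0]).round(1),(g2[1]*F(q)[1].inv()).magnitude().round(3)); return q
                                              ^^^^^^^^^^^^^^^^^^^^^^^^^^^^^^^^^^^^^^^
AttributeError: 'float' object has no attribute 'round'
```

>>> move_arm(
  delta_pos=[
    [0.6,0,0],
    [0.6,0,0],
    [0.6,0,0],
    [0.6,0,0],
    [0.6,0,0],
    [0.6,0,0],
    [0.6,0,0],
    [0.6,0,0],
    [0.6,0,0],
    [0.6,0,0],
  ],
  turn=[
    [-0.98,0,0],
    [-0.98,0,0],
    [-0.98,0,0],
    [-0.98,0,0],
    [-0.98,0,0],
    [-0.98,0,0],
    [-0.98,0,0],
    [-0.98,0,0],
    [-0.98,0,0],
    [-0.98,0,0],
  ],
  grip=[1,1,1,1,1,1,1,1,1,1],
)

```text
time: 5.85
ee_pos: [472.2, 108.8, 305.8]
tool_rot: [-1.997, 2.407, 0.013]
force: [0.1, 0.5, 0.1]
width: 86.8
```

```bash
python3 - <<'E'
import kin2; s=kin2.log(); print(s["joint_positions"].round(2),s["ee_pos"].round(1),s["tool_rot"].round(3))
print(kin2.F(s["joint_positions"])[0])
E
```

```text
[ 0.78  0.11 -1.14  1.76  0.09  1.33 -2.13] [472.2 108.8 305.8] [-1.997  2.407  0.013]
[468.18962595  69.02275659 315.81096952]
```

>>> move_arm(
  delta_pos=[
    [0,0,0],
    [0,0,0],
    [0,0,0],
    [0,0,0],
    [0,0,0],
    [0,0,0],
    [0,0,0],
    [0,0,0],
    [0,0,0],
    [0,0,0],
    [0,0,0],
    [0,0,0],
    [0,0,0],
    [0,0,0],
    [0,0,0],
    [0,0,0],
    [0,0,0],
    [0,0,0],
    [0,0,0],
    [0,0,0],
  ],
  turn=[
    [0,0,-1],
    [0,0,-1],
    [0,0,-1],
    [0,0,-1],
    [0,0,-1],
    [0,0,-1],
    [0,0,-1],
    [0,0,-1],
    [0,0,-1],
    [0,0,-1],
    [0,0,-1],
    [0,0,-1],
    [0,0,-1],
    [0,0,-1],
    [0,0,-1],
    [0,0,-1],
    [0,0,-1],
    [0,0,-1],
    [0,0,-1],
    [0,0,-1],
  ],
  grip=[1,1,1,1,1,1,1,1,1,1,1,1,1,1,1,1,1,1,1,1],
)

```text
time: 8.35
ee_pos: [472.2, 109.3, 305.7]
tool_rot: [-3.117, 0.24, -0.011]
force: [-0.1, 0.2, 0.2]
width: 87.1
```

```bash
python3 - <<'E'
import kin2; s=kin2.log(); print(s["joint_positions"].round(2),s["ee_pos"].round(1),s["tool_rot"].round(3))
E
```

```text
[ 0.95  0.18 -1.35  1.76  0.17  1.34 -0.59] [472.2 109.3 305.7] [-3.117  0.24  -0.011]
```

>>> move_arm(
  delta_pos=[
    [0.6,0,0],
    [0.6,0,0],
    [0.6,0,0],
    [0,0.6,0],
    [0,0.6,0],
    [0,0,0],
    [0,0,0],
    [0,0,0],
    [0,0,0],
    [0,0,0],
    [0,0,0],
    [0,0,0],
    [0,0,0],
    [0,0,0],
    [0,0,0],
    [0,0,0],
    [0,0,0],
    [0,0,0],
    [0,0,0],
  ],
  turn=[
    [0,0,-1],
    [0,0,-1],
    [0,0,-1],
    [0,0,-1],
    [0,0,-1],
    [0,0,-1],
    [0,0,-1],
    [0,0,-1],
    [0,0,-1],
    [0,0,-1],
    [0,0,-1],
    [0,0,-1],
    [0,0,-1],
    [0,0,-1],
    [0,0,-1],
    [0,0,-1],
    [0,0,-1],
    [0,0,-1],
    [0,0,-1],
  ],
  grip=[1,1,1,1,1,1,1,1,1,1,1,1,1,1,1,1,1,1,1],
)

```text
time: 10.72
ee_pos: [520.8, 76.0, 305.6]
tool_rot: [-2.431, -1.978, -0.025]
force: [0.5, 0.3, 0.2]
width: 87.3
```

```bash
cat >> sim.py <<'E'
def needf(s,P,ψ,t,z_off=51):
    import sim
    o=sim.target; 
    try:
        sim.target=lambda a,b:o(a,b)@np.diag([-1,-1,1]); globals()["target"]=sim.target
        return need(s,P,ψ,t,z_off)
    finally: sim.target=o; globals()["target"]=o
E
python3 - <<'E'
import kin2; s=kin2.log(); print(s["joint_positions"].round(2),s["ee_pos"].round(1),s["tool_rot"].round(3))
from sim import *
needf(s,(430,346,220),-.205,.0)
needf(s,(430,346,220),-.205,.65)
E
```

```text
[ 0.93  0.44 -1.44  1.66  0.43  1.42  0.81] [520.8  76.  305.6] [-2.431 -1.978 -0.025]
tcp target [430. 346. 271.] turn units [ 0.06 -0.21  0.  ] shift cur [ 9.81 -5.76  1.52] shift tgt [ 9.84 -5.75  1.38]
tcp target [399.8 352.3 260.6] turn units [-8.07 -0.2  -0.06] shift cur [ 9.81 -6.99  1.93] shift tgt [ 9.84 -6.65 -2.8 ]
```

```bash
cat > s2.py <<'E'
from goals import *
from scipy.spatial.transform import Slerp
print(V.round(1),np.abs(RES).max())
KN=.15
def to(q,g2,n):
    t,r=F(q); S=Slerp([0,1],R.concatenate([r,g2[1]]))
    for k in range(1,n+1):
        q=solve(q,t+(g2[0]-t)*k/n,S(k/n),qn=q0,kn=KN)
    print(q.round(2),(F(q)[0]-g2[0]).round(1),round((g2[1]*F(q)[1].inv()).magnitude(),3)); return q
if __name__=="__main__":
    q=np.array(L[-1][0])
    q=to(q,goal((430,346,220),-.205,0,1),10)
    q=to(q,goal((430,346,220),-.205,.65,1),8)
    q=to(q,goal((490,333.5,110),-.205,.65,1),6)
    q=to(q,goal((450,333.5,250),-.205,.65,1),6)
    q=to(q,goal((560,-74,200),.05,.65,1),20)
    q=to(q,goal((673,-74,140),.05,.65,1),8)
    q=to(q,goal((560,-74,250),.05,.65,1),8)
    q=to(q,goal((560,-74,250),.05,0,1),8)
E
python3 s2.py
```

```text
[ 1.000e-01 -2.180e+01  2.580e+02  9.000e-01 -1.180e+01  4.483e+02
 -3.000e-01 -1.180e+01  4.894e+02  2.000e-01 -1.000e-01  2.820e+02] 0.13458566578361797
[ 0.07  0.33 -0.99  1.65  0.29  1.32  0.39] [ 0. -0.  0.] 0.0
[-0.06  0.13 -1.11  1.97  0.86  1.13 -0.18] [0. 0. 0.] 0.0
[-0.19  0.37 -0.91  2.01  1.15  1.03 -0.38] [0. 0. 0.] 0.0
[ 0.03  0.08 -1.12  1.93  0.79  1.12 -0.06] [0. 0. 0.] 0.0
[ 0.38 -0.13 -0.25  2.21 -0.32  0.44  1.98] [ 0.  0. -0.] 0.0
[ 0.97  0.35 -1.    1.98  0.6   0.36  1.22] [ 0. -0.  0.] 0.0
[ 0.51 -0.19 -0.36  2.14 -0.34  0.56  1.98] [ 0.  0. -0.] 0.0
[ 0.73  0.29 -0.82  1.58  0.22  1.37  1.51] [ 0. -0.  0.] 0.0
```

>>> move_arm(
  delta_pos=[
    [1,-0.6,0],
    [1,-0.6,0],
    [1,-0.6,0],
    [1,-0.6,0],
    [1,-0.6,0],
    [1,-0.6,0],
    [1,-0.6,0],
    [1,-0.6,0],
    [1,-0.6,0],
    [1,-0.6,0],
  ],
  turn=[
    [0,0,0],
    [0,0,0],
    [-1,0,0],
    [-1,0,0],
    [-1,0,0],
    [-1,0,0],
    [-1,0,0],
    [-1,0,0],
    [-1,0,0],
    [-1,0,0],
  ],
  grip=[1,1,1,1,1,1,1,1,1,1],
)

```text
time: 11.98
ee_pos: [432.2, 351.3, 276.3]
tool_rot: [2.017, 1.626, 0.566]
force: [-0.2, -1.4, -0.3]
width: 87.1
```

```bash
cat > n.py <<'E'
import kin2,sys; s=kin2.log(); print(s["joint_positions"].round(2),s["ee_pos"].round(1),s["tool_rot"].round(3),s["force"].round(1),s["width"])
from sim import *
r=R.from_rotvec(s["tool_rot"]); print("grasp pt",(s["ee_pos"]+r.apply([0,0,51])).round(1),"z",r.apply([0,0,1]).round(3),"x",r.apply([1,0,0]).round(3))
E
python3 - <<'E'
from n import *
from h import *
a=.205
needf(s,(490-60*.8,333.5+60*.16,110+60),-a,.65)
needf(s,(489,333.7,110),-a,.65)
from station import arm
d=arm.get_image("side"); cv2.imwrite("pics/side1.png",d["pixels"][:,:,::-1])
E
```

```text
[ 0.15  0.24 -1.31  1.91  0.95  1.18 -0.17] [432.2 351.3 276.3] [2.017 1.626 0.566] [-0.2 -1.4 -0.3] 87.07778204972891
grasp pt [462.5 345.6 235.7] z [ 0.594 -0.112 -0.797] x [0.207 0.978 0.017]
tcp target [411.8 349.4 210.6] turn units [-0.02 -0.15 -0.16] shift cur [-0.29 -2.21  1.62] shift tgt [-0.24 -2.22  1.62]
tcp target [458.8 340.  150.6] turn units [-0.02 -0.15 -0.16] shift cur [-0.31 -2.13  4.69] shift tgt [-0.23 -2.14  4.69]
```

View pics/side1.png

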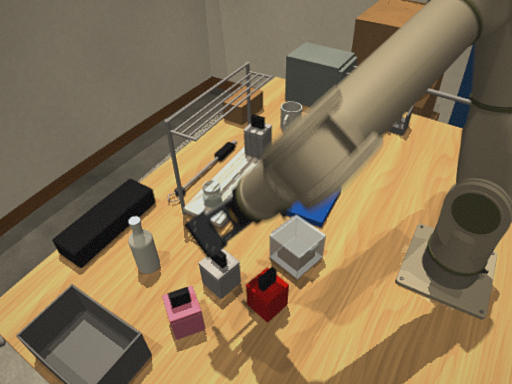

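>>> move_arm(
  delta_pos=[
    [-0.1,-0.73,0.5],
    [-0.1,-0.7,0.5],
    [-0.1,-0.7,0.6],
    [0,0,0],
  ],
  turn=[
    [0,-0.15,-0.16],
    [0,0,0],
    [0,0,0],
    [0,0,0],
  ],
  grip=[1,1,1,1],
)

```text
time: 12.52
ee_pos: [412.4, 346.4, 211.1]
tool_rot: [2.007, 1.635, 0.541]
force: [-1.0, 0.2, 0.8]
width: 87.0
```

```bash
python3 - <<'E'
from n import *
needf(s,(489,333.7,110),-.205,.65)
from station import arm
from h import *
d=arm.get_image("top"); print(lidrect(d,(95,190,165,250),85))
crop(d,90,180,250,300,5,"pics/top1.png")
E
```

```text
[ 0.04  0.32 -1.25  2.01  1.06  1.17 -0.32] [412.4 346.4 211.1] [2.007 1.635 0.541] [-1.   0.2  0.8] 87.03731362516133
grasp pt [442.3 340.  170.3] z [ 0.587 -0.124 -0.8  ] x [ 0.203  0.979 -0.003]
tcp target [458.8 340.  150.6] turn units [-0.08  0.03  0.03] shift cur [0.13 0.05 3.06] shift tgt [0.13 0.02 3.06]
((489.7780456542969, 333.4992370605469), (70.02684783935547, 71.1203842163086), np.float64(-0.21383958499234845))
```

View pics/top1.png

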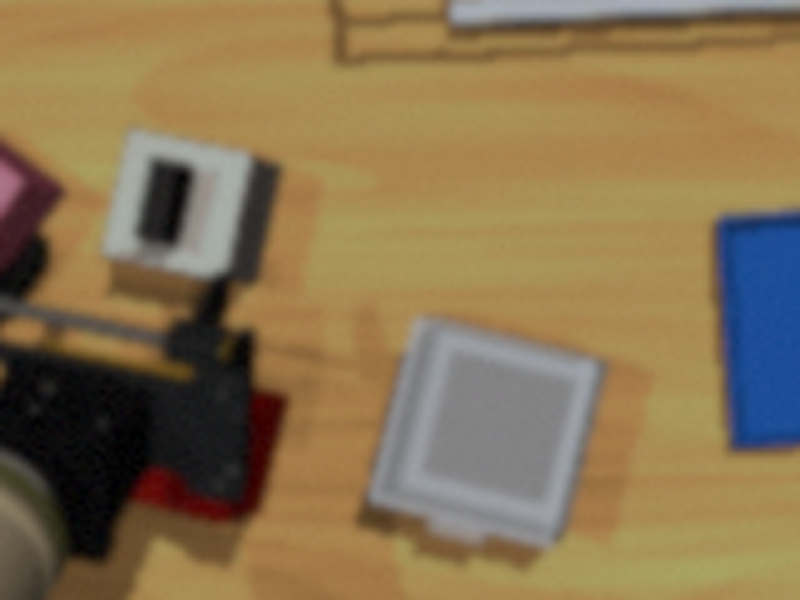

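>>> move_arm(
  delta_pos=[
    [0.13,0,0],
    [0,0,0],
    [0,0,0],
    [0,0,0.5],
    [0,0,0.7],
    [0,0,0.7],
    [0,0,0.7],
    [0,0,0.46],
    [0,0,0],
  ],
  turn=[
    [0,0,0],
    [0,0,0],
    [0,0,0],
    [0,0,0],
    [0,0,0],
    [0,0,0],
    [0,0,0],
    [0,0,0],
    [0,0,0],
  ],
  grip=[0.4,0.4,0.4,0.4,0.4,0.4,0.4,0.4,0.4],
)

```text
time: 13.7
ee_pos: [460.0, 338.9, 150.3]
tool_rot: [2.009, 1.63, 0.542]
force: [0.3, 0.4, -0.3]
width: 34.8
```

```bash
python3 - <<'E'
from n import *
needf(s,(489,333.7,110),-.205,.65)
from station import arm
from h import *
d=arm.get_image("top"); crop(d,90,180,170,260,6,"pics/top2.png")
d=arm.get_image("side"); crop(d,140,200,300,320,5,"pics/side2.png")
E
```

```text
[-0.03  0.47 -1.11  2.01  1.24  1.13 -0.4 ] [460.  338.9 150.3] [2.009 1.63  0.542] [ 0.3  0.4 -0.3] 34.83079880873408
grasp pt [490.  332.5 109.6] z [ 0.587 -0.126 -0.799] x [ 0.207  0.978 -0.002]
tcp target [458.8 340.  150.6] turn units [-0.07  0.05 -0.02] shift cur [ 0.03 -0.04 -0.04] shift tgt [ 0.03 -0.04 -0.04]
```

View pics/top2.png

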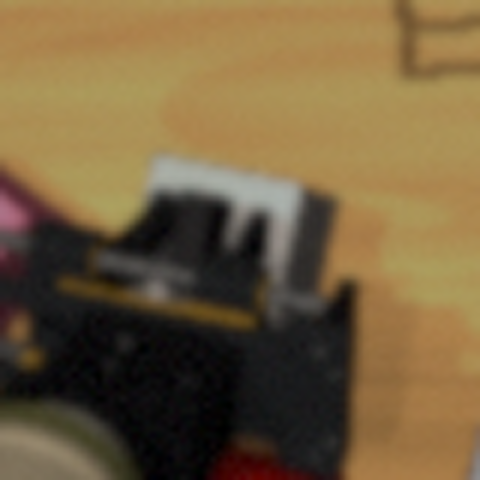

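View pics/side2.png

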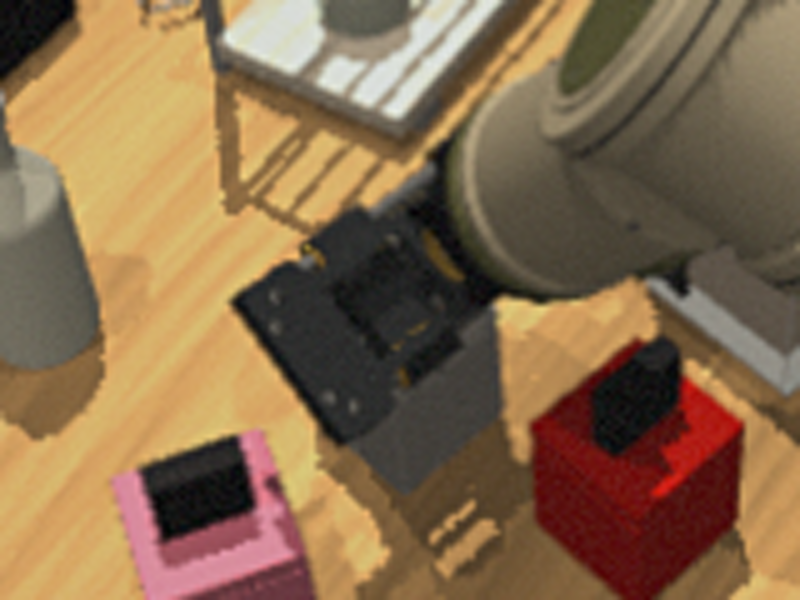

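>>> move_arm(
  delta_pos=[
    [0,0,0],
    [0,0,0],
    [0,0,0],
    [0,0,0],
    [0,0,0],
  ],
  turn=[
    [0,0,0],
    [0,0,0],
    [0,0,0],
    [0,0,0],
    [0,0,0],
  ],
  grip=[0,0,0,0,0],
  squeeze=35,
)

```text
time: 14.42
ee_pos: [459.8, 339.7, 151.5]
tool_rot: [2.008, 1.63, 0.545]
force: [-0.1, 0.6, 1.3]
width: 16.0
```

```bash
cat n.py>/dev/null; python3 - <<'E'
from n import *
import numpy as np
np.save("grasp_mid.npy",np.r_[s["ee_pos"],s["tool_rot"]])
r=R.from_rotvec(s["tool_rot"])
print("up 100 in tool units", (r.inv().apply([0,0,100])/25).round(2))
E
```

```text
[-0.03  0.47 -1.11  2.    1.24  1.13 -0.4 ] [459.8 339.7 151.5] [2.008 1.63  0.545] [-0.1  0.6  1.3] 15.95840818813981
grasp pt [489.8 333.4 110.8] z [ 0.589 -0.124 -0.799] x [ 0.206  0.979 -0.001]
up 100 in tool units [-0.    2.41 -3.19]
```

>>> move_arm(
  delta_pos=[
    [0,0.3,-0.4],
    [0,0.6,-0.8],
    [0,0.6,-0.8],
    [0,0.6,-0.8],
    [-0.5,0.3,-0.4],
    [-1,0,0],
    [-1,0,0],
    [-1,0,0],
    [-1,0,0],
    [-1,0,0],
    [-1,0,0],
    [-1,0,0],
    [-1,0,0],
    [-1,0,0],
    [-1,0,0],
    [-0.5,0,0],
  ],
  turn=[
    [0,0,0],
    [0,0,0],
    [0,0,0],
    [0,0,0],
    [0,0,0],
    [0,0.24,-0.32],
    [0,0.24,-0.32],
    [0,0.24,-0.32],
    [0,0.24,-0.32],
    [0,0.24,-0.32],
    [0,0.24,-0.32],
    [0,0.24,-0.32],
    [0,0.24,-0.32],
    [0,0,0],
    [0,0,0],
    [0,0,0],
  ],
  grip=[0,0,0,0,0,0,0,0,0,0,0,0,0,0,0,0],
)

```text
time: 16.42
ee_pos: [439.8, 66.5, 251.1]
tool_rot: [1.813, 1.9, 0.629]
force: [-0.0, 0.2, -2.9]
width: 15.8
```

```bash
python3 - <<'E'
from n import *
needf(s,(580,-73,200),.05,.65)
from station import arm
from h import *
d=arm.get_image("side"); cv2.imwrite("pics/side3.png",d["pixels"][:,:,::-1])
E
```

```text
[ 0.1  -0.4  -0.39  2.36  0.02  0.52  1.3 ] [439.8  66.5 251.1] [1.813 1.9   0.629] [-0.   0.2 -2.9] 15.764212787935799
grasp pt [470.4  67.8 210.2] z [ 0.598  0.025 -0.801] x [-0.046  0.999 -0.003]
tcp target [549.2 -74.5 240.6] turn units [-0.1   0.06 -0.02] shift cur [-5.84  3.03  2.81] shift tgt [-5.85  3.    2.81]
```

View pics/side3.png

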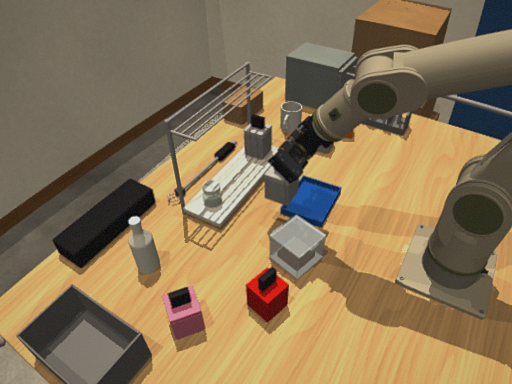

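>>> move_arm(
  delta_pos=[
    [-0.9,0,0.2],
    [-0.9,0,0.5],
    [-0.9,0.1,0.8],
    [-0.9,0.2,0.9],
    [-0.9,0.3,0.9],
    [-0.8,0.4,0.6],
    [-0.3,0.4,0.4],
    [0,0,0],
  ],
  turn=[
    [0,0,0],
    [0,0,0],
    [0,0,0],
    [0,0,0],
    [0,0,0],
    [0,0,0],
    [0,0,0],
    [0,0,0],
  ],
  grip=[0,0,0,0,0,0,0,0],
)

```text
time: 17.48
ee_pos: [539.8, -67.9, 186.5]
tool_rot: [1.812, 1.901, 0.631]
force: [-0.1, 0.3, -3.4]
width: 15.5
```

```bash
python3 - <<'E'
from n import *
needf(s,(625,-64,155),.05,.65)
needf(s,(672.5,-62,150),.05,.65)
from station import arm
from h import *
d=arm.get_image("side"); crop(d,180,60,380,230,4,"pics/side4.png")
E
```

```text
[ 0.01 -0.04  0.07  2.25 -0.25  0.3   1.91] [539.8 -67.9 186.5] [1.812 1.901 0.631] [-0.1  0.3 -3.4] 15.547683315310959
grasp pt [570.3 -66.5 145.7] z [ 0.599  0.027 -0.801] x [-0.047  0.999 -0.002]
tcp target [594.2 -65.5 195.6] turn units [-0.09  0.04 -0.02] shift cur [-0.01  1.96  1.01] shift tgt [-0.01  1.95  1.03]
tcp target [641.7 -63.5 190.6] turn units [-0.09  0.04 -0.02] shift cur [-0.02  3.36  2.31] shift tgt [-0.03  3.35  2.34]
```

View pics/side4.png

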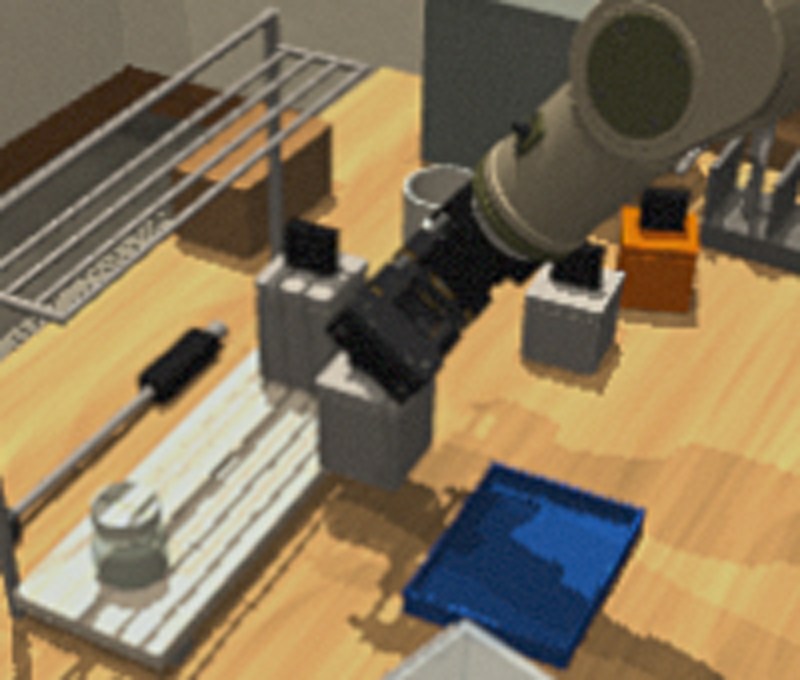

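>>> move_arm(
  delta_pos=[
    [0,0.3,-0.4],
    [0,0.7,0.4],
    [0,0.7,0.5],
    [0,0.7,0.5],
    [0,0.5,0.6],
    [0,0.45,0.6],
    [0,0,0],
    [0,0,0],
  ],
  turn=[
    [0,0,0],
    [0,0,0],
    [0,0,0],
    [0,0,0],
    [0,0,0],
    [0,0,0],
    [0,0,0],
    [0,0,0],
  ],
  grip=[0,0,0,0,0,0,0,0],
)

```text
time: 18.52
ee_pos: [638.7, -63.2, 193.5]
tool_rot: [1.812, 1.9, 0.631]
force: [-0.0, -1.0, -2.8]
width: 16.0
```

```bash
python3 - <<'E'
from n import *
needf(s,(673,-73.5,145),.05,.65)
from station import arm
from h import *
d=arm.get_image("side"); np.save("side5.npy",d,allow_pickle=True);crop(d,180,80,330,220,5,"pics/side5.png")
d=arm.get_image("top"); np.save("top5.npy",d,allow_pickle=True);crop(d,230,110,350,210,6,"pics/top5.png")
E
```

```text
[-0.01  0.16  0.07  2.03 -0.22  0.32  1.86] [638.7 -63.2 193.5] [1.812 1.9   0.631] [-0.  -1.  -2.8] 15.973870331480779
grasp pt [669.3 -61.9 152.7] z [ 0.599  0.027 -0.8  ] x [-0.047  0.999 -0.002]
tcp target [642.2 -75.  185.6] turn units [-0.08  0.04 -0.02] shift cur [-0.48 -0.1   0.32] shift tgt [-0.48 -0.1   0.32]
```

View pics/side5.png

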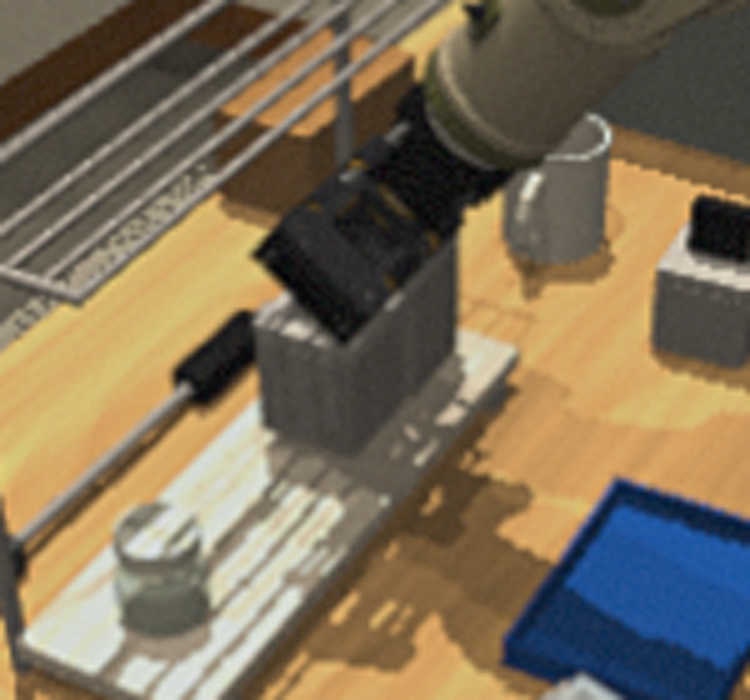

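View pics/top5.png

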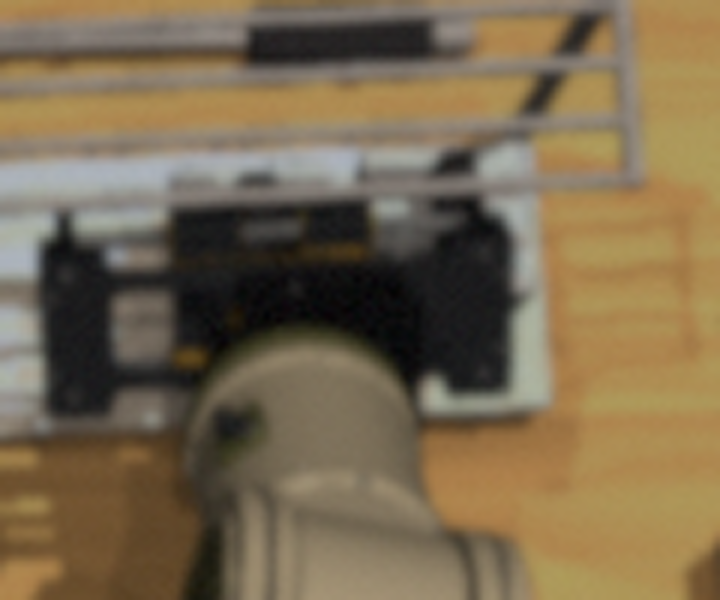

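>>> move_arm(
  delta_pos=[
    [-0.24,0.05,0.1],
    [-0.22,0.05,0.1],
    [0,0,0],
    [0,-0.1,0.13],
    [0,-0.08,0.1],
    [0,0,0],
    [0,0,0],
  ],
  turn=[
    [-0.08,0,0],
    [0,0,0],
    [0,0,0],
    [0,0,0],
    [0,0,0],
    [0,0,0],
    [0,0,0],
  ],
  grip=[0,0,0,0,0,0,0],
)

```text
time: 19.5
ee_pos: [644.8, -74.6, 183.1]
tool_rot: [1.808, 1.896, 0.636]
force: [-0.3, 0.2, -3.2]
width: 15.6
```

```bash
python3 - <<'E'
from n import *
needf(s,(673,-73.5,141),.05,.65)
E
```

```text
[ 0.04  0.19  0.04  2.02 -0.28  0.3   1.93] [644.8 -74.6 183.1] [1.808 1.896 0.636] [-0.3  0.2 -3.2] 15.635270820575913
grasp pt [675.6 -73.2 142.5] z [ 0.604  0.027 -0.796] x [-0.047  0.999 -0.002]
tcp target [642.2 -75.  181.6] turn units [-0.    0.05 -0.01] shift cur [-0.01 -0.12 -0.02] shift tgt [-0.01 -0.12 -0.02]
```

>>> move_arm(
  delta_pos=[
    [0,-0.12,-0.02],
    [0,-0.02,0.03],
    [0,0,0],
    [0,0,0],
  ],
  turn=[
    [0,0,0],
    [0,0,0],
    [0,0,0],
    [0,0,0],
  ],
  grip=[0,0,0,0],
)

```text
time: 20.0
ee_pos: [642.5, -74.8, 181.4]
tool_rot: [1.807, 1.895, 0.637]
force: [-3.5, 0.3, 3.4]
width: 15.8
```

```bash
python3 - <<'E'
from n import *
needf(s,(673,-73.5,141),.05,.65)
E
```

```text
[ 0.04  0.19  0.04  2.03 -0.28  0.29  1.94] [642.5 -74.8 181.4] [1.807 1.895 0.637] [-3.5  0.3  3.4] 15.77106329554025
grasp pt [673.3 -73.4 140.8] z [ 0.605  0.026 -0.796] x [-0.047  0.999 -0.002]
tcp target [642.2 -75.  181.6] turn units [ 0.01  0.05 -0.01] shift cur [-0.01 -0.   -0.02] shift tgt [-0.01 -0.   -0.02]
```

>>> move_arm(
  delta_pos=[
    [0,0,0],
    [0,0,0],
    [0,0,0],
    [0,0,-0.4],
    [0,0,-0.8],
    [0,0,-1],
    [0,-0.3,-1],
    [0,-0.8,-0.6],
    [0,-0.8,-0.6],
    [0,-0.8,-0.6],
  ],
  turn=[
    [0,0,0],
    [0,0,0],
    [0,0,0],
    [0,0,0],
    [0,0,0],
    [0,0,0],
    [0,0,0],
    [0,0,0],
    [0,0,0],
    [0,0,0],
  ],
  grip=[0.35,0.35,0.35,0.35,0.35,0.35,0.35,0.35,0.35,0.35],
)

```text
time: 21.25
ee_pos: [511.8, -80.8, 240.0]
tool_rot: [1.807, 1.895, 0.637]
force: [-0.4, -0.6, 0.8]
width: 30.4
```

```bash
python3 - <<'E'
from n import *
from station import arm
from h import *
d=arm.get_image("side"); np.save("side6.npy",d,allow_pickle=True);crop(d,180,80,330,220,5,"pics/side6.png")
d=arm.get_image("top"); np.save("top6.npy",d,allow_pickle=True);crop(d,230,110,350,210,6,"pics/top6.png")
E
```

```text
[ 0.04 -0.19  0.07  2.25 -0.2   0.44  1.89] [511.8 -80.8 240. ] [1.807 1.895 0.637] [-0.4 -0.6  0.8] 30.43870285117488
grasp pt [542.7 -79.5 199.4] z [ 0.605  0.026 -0.796] x [-0.047  0.999 -0.002]
```

View pics/side6.png

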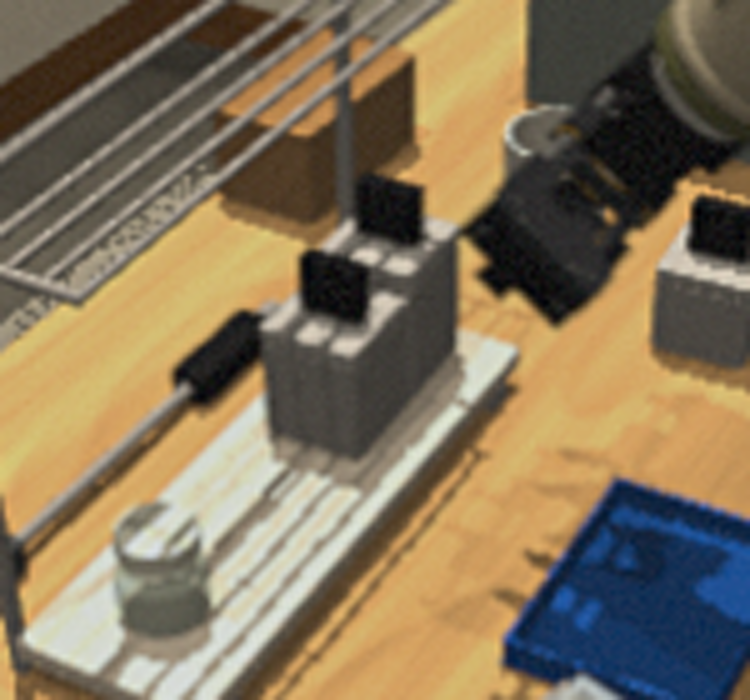

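View pics/top6.png

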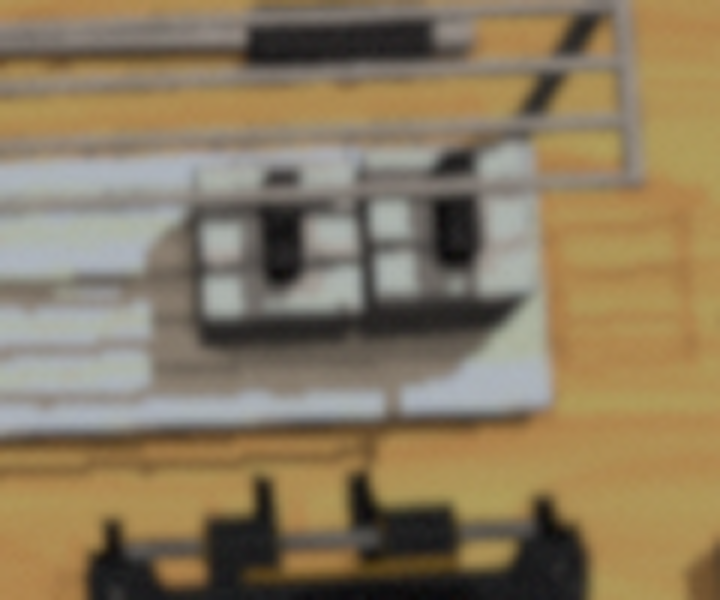

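```bash
cat > meas.py <<'E'
from h import *
def tin(ds,lo,zl):
    for n,dd in ds:
        CC=cloud(dd); near=(abs(CC[...,0]-lo[0])<50)&(abs(CC[...,1]-lo[1])<40)
        for k,z in (("lid",zl),("fin",zl+40)):
            m=near&(abs(CC[...,2]-z)<5); P=CC[m]
            if len(P)<10: continue
            r=cv2.minAreaRect(P[:,:2].astype(np.float32)); print(lo,n,k,len(P),P.mean(0).round(1),np.round(r[0],1),np.round(r[1],1),round(float(np.radians((r[2]+45)%90-45)),3))
if __name__=="__main__":
    ds=[("top",load("top6.npy")),("side",load("side6.npy"))]
    tin(ds,(676,-148),130); tin(ds,(673,-74),115)
    # front edge of both along columns in top; lid/front dark edge
    d=ds[0][1]; g=cv2.cvtColor(d["pixels"],cv2.COLOR_RGB2GRAY).astype(float)
    for nm,cols,z,rows in (("mid",range(266,288),115,(155,172)),("tall",range(294,312),130,(150,168))):
        e=[]
        for c in cols:
            df=np.diff(g[rows[0]:rows[1],c]); i=np.argmin(df)
            if 0<i<len(df)-1:
                a,b,f=df[i-1:i+2]; e.append((c,rows[0]+i+.5+.5*(a-f)/(a-2*b+f)))
        P=plane(d,e,z)[:,:2]; v=cv2.fitLine(P.astype(np.float32),cv2.DIST_HUBER,0,.01,.01).ravel(); print(nm,"front",v.round(3),"yaw",-np.arctan(v[0]/v[1]).round(3))
E
python3 meas.py
```

```text
(676, -148) top lid 474 [ 673.7 -147.2  130.9] [ 676.6 -148. ] [70.7 71.2] 0.061
(676, -148) top fin 89 [ 673.7 -147.8  170.6] [ 676.4 -148. ] [43.6 16.9] 0.075
(676, -148) side lid 180 [ 670.2 -136.1  128.4] [ 677.  -144.4] [68.6 71.2] 0.065
(676, -148) side fin 44 [ 677.6 -143.2  167.7] [ 678.5 -144.2] [42.5 19. ] 0.207
(673, -74) top lid 458 [668.8 -74.4 115.9] [672.9 -76.5] [68.7 74.6] 0.009
(673, -74) top fin 85 [670.2 -73.7 156. ] [672.1 -73.8] [15.8 40.1] -0.021
(673, -74) side lid 220 [665.8 -64.9 113.2] [671.6 -74.2] [70.8 78.4] 0.027
(673, -74) side fin 51 [673.  -68.9 152.7] [673.5 -69.6] [20.7 46.9] -0.012
mid front [ 6.40000e-02 -9.98000e-01  6.39106e+02 -7.21460e+01] yaw 0.064
tall front [ 2.00000e-02  1.00000e+00  6.43550e+02 -1.42774e+02] yaw -0.02
```

```bash
python3 - <<'E'
from s2 import *
L=json.load(open("log.json")); q=np.array(L[-1][0])
q,t,r=simrows(q,[[0,-.8,-.6]]*3+[[0,0,0]]*36,[[0,0,1]]*39,q0,.15); print(q.round(2),t,F(q)[0])
m=r.as_matrix(); print(m.round(3))
psi=.1
q=to(q,goal((470,-332,180),psi,.65,0),14)
q=to(q,goal((518,-327,95),psi,.65,0),6)
q=to(q,goal((480,-327,200),psi,.65,0),6)
q=to(q,goal((570,5,160),.05,.65,0),18)
q=to(q,goal((669,12,150),.05,.65,0),6)
q=to(q,goal((669,0,125),.05,.65,0),6)
q=to(q,goal((540,0,200),.05,.65,0),6)
E
```

```text
[ 0.000e+00 -2.180e+01  2.581e+02  1.000e-01 -1.180e+01  4.485e+02
 -1.000e-01 -1.180e+01  4.899e+02  0.000e+00 -3.000e-01  2.821e+02] 0.04149198683853683
[ 0.85 -0.39 -0.57  2.37 -0.74  0.58 -0.73] [436.95925718 -79.51671014 239.67168157] [436.95925718 -79.51671014 239.67168156]
[[ 0.064 -0.794  0.605]
 [-0.998 -0.06   0.026]
 [ 0.015 -0.605 -0.796]]
[ 1.12  0.07 -0.31  2.06 -0.76  0.73 -0.15] [0. 0. 0.] 0.0
[ 1.16  0.28 -0.47  2.05 -0.77  0.5  -0.11] [ 0. -0.  0.] 0.0
[ 1.12  0.05 -0.34  2.03 -0.72  0.75 -0.22] [0. 0. 0.] 0.0
[ 0.88 -0.06 -0.94  2.22 -0.1   0.31 -1.52] [ 0.  0. -0.] 0.0
[ 0.21  0.17 -0.33  2.03  0.28  0.31 -1.86] [0. 0. 0.] 0.0
[ 0.06  0.2  -0.14  2.05  0.18  0.25 -1.75] [0. 0. 0.] 0.0
[ 0.86 -0.25 -0.84  2.24 -0.46  0.45 -1.2 ] [ 0.  0. -0.] 0.0
```

>>> move_arm(
  delta_pos=[
    [0,-0.8,-0.6],
    [0,0,0],
    [0,0,0],
    [0,0,0],
    [0,0,0],
    [0,0,0],
    [0,0,0],
    [0,0,0],
    [0,0,0],
    [0,0,0],
    [0,0,0],
    [0,0,0],
    [0,0,0],
    [0,0,0],
    [0,0,0],
    [0,0,0],
    [0,0,0],
    [0,0,0],
    [0,0,0],
    [0,0,0],
  ],
  turn=[
    [0,0,1],
    [0,0,1],
    [0,0,1],
    [0,0,1],
    [0,0,1],
    [0,0,1],
    [0,0,1],
    [0,0,1],
    [0,0,1],
    [0,0,1],
    [0,0,1],
    [0,0,1],
    [0,0,1],
    [0,0,1],
    [0,0,1],
    [0,0,1],
    [0,0,1],
    [0,0,1],
    [0,0,1],
    [0,0,1],
  ],
  grip=[0.4,0.4,0.4,0.4,0.4,0.4,0.4,0.4,0.4,0.4,0.4,0.4,0.4,0.4,0.4,0.4,0.4,0.4,0.4,0.4],
)

```text
time: 23.85
ee_pos: [488.3, -81.8, 239.9]
tool_rot: [-2.955, -0.023, -0.996]
force: [0.0, -0.4, 0.1]
width: 34.5
```

>>> move_arm(
  delta_pos=[
    [0,0,0],
    [0,0,0],
    [0,0,0],
    [0,0,0],
    [0,0,0],
    [0,0,0],
    [0,0,0],
    [0,0,0],
    [0,0,0],
    [0,0,0],
    [0,0,0],
    [0,0,0],
    [0,0,0],
    [0,0,0],
    [0,0,0],
    [0,0,0],
    [0,0,0],
    [0,0,0],
    [0,0,0],
  ],
  turn=[
    [0,0,1],
    [0,0,1],
    [0,0,1],
    [0,0,1],
    [0,0,1],
    [0,0,1],
    [0,0,1],
    [0,0,1],
    [0,0,1],
    [0,0,1],
    [0,0,1],
    [0,0,1],
    [0,0,1],
    [0,0,1],
    [0,0,1],
    [0,0,1],
    [0,0,1],
    [0,0,1],
    [0,0,1],
  ],
  grip=[0.4,0.4,0.4,0.4,0.4,0.4,0.4,0.4,0.4,0.4,0.4,0.4,0.4,0.4,0.4,0.4,0.4,0.4,0.4],
)

```text
time: 26.22
ee_pos: [488.3, -81.8, 239.9]
tool_rot: [-1.906, 1.783, -0.616]
force: [1.4, -0.0, 0.1]
width: 34.9
```

```bash
python3 - <<'E'
from n import *
need(s,(470,-332,180),.1,.65)
E
```

```text
[ 0.68 -0.23 -0.48  2.27 -0.53  0.48 -0.93] [488.3 -81.8 239.9] [-1.906  1.783 -0.616] [ 1.4 -0.   0.1] 34.88916552127703
grasp pt [519.2 -80.5 199.3] z [ 0.605  0.027 -0.796] x [ 0.062 -0.998  0.014]
tcp target [ 439.3 -335.1  220.6] turn units [ 0.   -0.43 -0.27] shift cur [ 9.98  2.61 -0.84] shift tgt [ 9.88  2.83 -1.18]
```

>>> move_arm(
  delta_pos=[
    [1,0.28,-0.1],
    [1,0.28,-0.12],
    [1,0.28,-0.12],
    [1,0.28,-0.12],
    [1,0.28,-0.12],
    [1,0.28,-0.12],
    [1,0.28,-0.12],
    [1,0.28,-0.12],
    [1,0.28,-0.12],
    [0.88,0.28,-0.12],
    [0,0,0],
  ],
  turn=[
    [0,-0.43,-0.27],
    [0,0,0],
    [0,0,0],
    [0,0,0],
    [0,0,0],
    [0,0,0],
    [0,0,0],
    [0,0,0],
    [0,0,0],
    [0,0,0],
    [0,0,0],
  ],
  grip=[0.4,0.4,0.4,0.4,0.4,0.4,0.4,0.4,0.4,0.4,0.4],
)

```text
time: 27.6
ee_pos: [438.6, -336.7, 221.1]
tool_rot: [-1.928, 1.744, -0.588]
force: [0.1, 0.9, -0.5]
width: 34.8
```

```bash
python3 - <<'E'
from n import *
need(s,(518,-327,95),.1,.65)
from station import arm
from h import *
d=arm.get_image("top"); crop(d,330,170,450,270,6,"pics/top7.png"); print(lidrect(d,(340,180,395,235),70))
np.save("top7.npy",d,allow_pickle=True)
import meas; meas.tin([("top",d)],(518,-327),70)
E
```

```text
[ 0.82  0.06 -0.    2.07 -0.78  0.75 -0.13] [ 438.6 -336.7  221.1] [-1.928  1.744 -0.588] [ 0.1  0.9 -0.5] 34.84973499535463
grasp pt [ 469.3 -333.7  180.5] z [ 0.602  0.059 -0.797] x [ 0.099 -0.995  0.001]
tcp target [ 487.3 -330.1  135.6] turn units [ 0.01 -0.02  0.  ] shift cur [-0.08  0.5   3.91] shift tgt [-0.07  0.51  3.91]
((518.2175903320312, -327.36212158203125), (70.44993591308594, 70.67127990722656), np.float64(0.09573313440302596))
(518, -327) top lid 436 [ 518.6 -322.6   71. ] [ 518.7 -327.4] [70.7 72.6] 0.108
(518, -327) top fin 102 [ 517.7 -327.3  110.9] [ 518.  -327.8] [43.2 16.4] 0.099
```

View pics/top7.png

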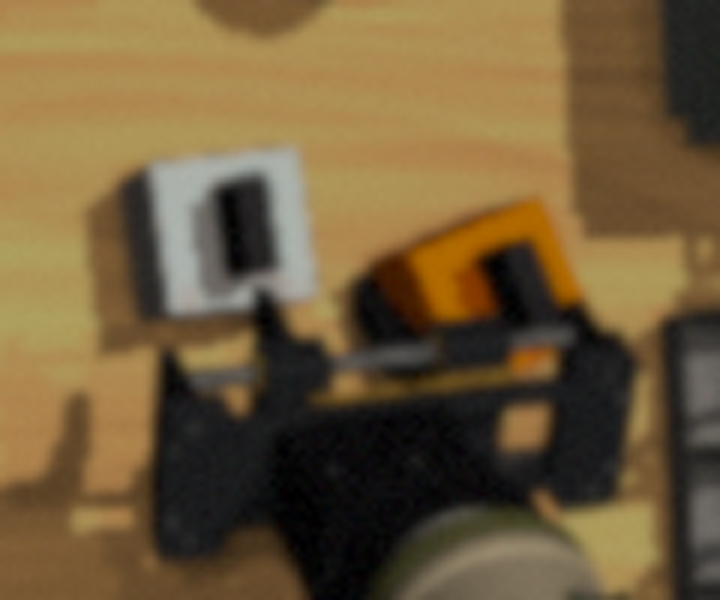

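```bash
python3 - <<'E'
from h import *
d=load("top0.npy"); C=cloud(d); s=C[195:245,390:435]; m=s[...,2]>50
print(np.percentile(s[m][:,2],[50,95,99.5]).round(1)); f=s[...,2]>95; print(s[f].min(0).round(),s[f].max(0).round()); print(s[m].min(0).round(),s[m].max(0).round())
E
```

```text
[ 71.8 111.3 744.9]
[ 419. -468.   96.] [ 508.   10. 1335.]
[ 419. -499.   50.] [ 531.   10. 1335.]
```

>>> move_arm(
  delta_pos=[
    [-0.06,0.54,0],
    [0,0,0.4],
    [0,0,0.7],
    [0,0,0.9],
    [0,0,0.9],
    [0,0,0.6],
    [0,0,0.34],
    [0,0,0],
  ],
  turn=[
    [0,0,0],
    [0,0,0],
    [0,0,0],
    [0,0,0],
    [0,0,0],
    [0,0,0],
    [0,0,0],
    [0,0,0],
  ],
  grip=[0.4,0.4,0.4,0.4,0.4,0.4,0.4,0.4],
)

```text
time: 28.65
ee_pos: [486.0, -328.5, 136.0]
tool_rot: [-1.929, 1.741, -0.586]
force: [0.5, -0.0, -0.1]
width: 35.0
```

```bash
python3 - <<'E'
from n import *
need(s,(518,-327.5,97),.1,.65)
E
```

```text
[ 0.79  0.24 -0.06  2.07 -0.95  0.57  0.02] [ 486.  -328.5  136. ] [-1.929  1.741 -0.586] [ 0.5 -0.  -0.1] 34.98284499178706
grasp pt [ 516.6 -325.3   95.4] z [ 0.601  0.061 -0.797] x [ 0.102 -0.995  0.   ]
tcp target [ 487.3 -330.6  137.6] turn units [0.02 0.01 0.03] shift cur [ 0.09 -0.07 -0.02] shift tgt [ 0.09 -0.07 -0.02]
```

>>> move_arm(
  delta_pos=[
    [0.09,-0.07,-0.02],
    [0,0,0],
    [0,0,0],
    [0,0,0],
    [0,0,0],
    [0,0,0],
  ],
  turn=[
    [0,0,0],
    [0,0,0],
    [0,0,0],
    [0,0,0],
    [0,0,0],
    [0,0,0],
  ],
  grip=[0.4,0,0,0,0,0],
  squeeze=35,
)

```text
time: 29.4
ee_pos: [487.1, -330.8, 138.0]
tool_rot: [-1.929, 1.741, -0.587]
force: [-2.1, 1.7, 2.3]
width: 15.8
```

```bash
python3 - <<'E'
from n import *
E
```

```text
[ 0.79  0.24 -0.06  2.07 -0.94  0.57  0.01] [ 487.1 -330.8  138. ] [-1.929  1.741 -0.587] [-2.1  1.7  2.3] 15.801807262037219
grasp pt [ 517.8 -327.7   97.4] z [ 0.602  0.061 -0.797] x [ 0.102 -0.995  0.001]
```

>>> move_arm(
  delta_pos=[
    [0,-0.3,-0.4],
    [0,-0.6,-0.8],
    [0,-0.6,-0.8],
    [0,-0.6,-0.8],
    [-0.5,0,0],
    [-1,0,0],
    [-1,0,0],
    [-1,0,0],
    [-1,0,0],
    [-1,0,0],
    [-1,0,0],
    [-1,0,0],
    [-1,0,0],
    [-1,0,0],
    [-1,0,0],
    [-1,0,0],
    [-1,0,0],
    [-1,0,0],
    [0,0,0],
  ],
  turn=[
    [0,0,0],
    [0,0,0],
    [0,0,0],
    [0,0,0],
    [0,0,0],
    [0,0.12,0.16],
    [0,0.12,0.16],
    [0,0.12,0.16],
    [0,0,0],
    [0,0,0],
    [0,0,0],
    [0,0,0],
    [0,0,0],
    [0,0,0],
    [0,0,0],
    [0,0,0],
    [0,0,0],
    [0,0,0],
    [0,0,0],
  ],
  grip=[0,0,0,0,0,0,0,0,0,0,0,0,0,0,0,0,0,0,0],
)

```text
time: 31.78
ee_pos: [463.9, 7.8, 223.2]
tool_rot: [-1.897, 1.79, -0.601]
force: [-0.7, -0.2, -4.4]
width: 15.5
```

```bash
python3 - <<'E'
from n import *
need(s,(575,12,150),.052,.65)
need(s,(668,12,138),.052,.65)
E
```

```text
[ 0.61 -0.33 -0.64  2.36 -0.45  0.43 -1.24] [463.9   7.8 223.2] [-1.897  1.79  -0.601] [-0.7 -0.2 -4.4] 15.502286045730767
grasp pt [494.6   9.5 182.4] z [ 0.601  0.034 -0.798] x [ 0.057 -0.998  0.001]
tcp target [544.2  10.4 190.6] turn units [0.05 0.03 0.06] shift cur [ 0.08 -1.78  2.97] shift tgt [ 0.06 -1.77  2.98]
tcp target [637.2  10.4 178.6] turn units [0.05 0.03 0.06] shift cur [ 0.29 -4.46  5.59] shift tgt [ 0.26 -4.43  5.61]
```

>>> move_arm(
  delta_pos=[
    [0,-0.45,0.74],
    [0,-0.45,0.74],
    [0,-0.45,0.74],
    [0,-0.45,0.74],
    [0.05,-0.5,0.5],
    [0.05,-0.5,0.5],
    [0.05,-0.5,0.5],
    [0.05,-0.5,0.5],
    [0.05,-0.45,0.4],
    [0,-0.2,0.2],
    [0,0,0],
  ],
  turn=[
    [0.05,0.03,0.06],
    [0,0,0],
    [0,0,0],
    [0,0,0],
    [0,0,0],
    [0,0,0],
    [0,0,0],
    [0,0,0],
    [0,0,0],
    [0,0,0],
    [0,0,0],
  ],
  grip=[0,0,0,0,0,0,0,0,0,0,0],
)

```text
time: 33.15
ee_pos: [637.7, 8.4, 181.2]
tool_rot: [-1.885, 1.796, -0.605]
force: [-0.5, 0.0, -3.9]
width: 15.7
```

```bash
python3 - <<'E'
from n import *
need(s,(669,1,134),.052,.65)
need(s,(669,1,128),.052,.65)
from station import arm
from h import *
d=arm.get_image("side"); crop(d,180,80,330,220,5,"pics/side8.png")
E
```

```text
[ 0.66  0.26 -0.82  2.02  0.65  0.35 -2.15] [637.7   8.4 181.2] [-1.885  1.796 -0.605] [-0.5  0.  -3.9] 15.69848429894177
grasp pt [668.6  10.  140.6] z [ 0.606  0.031 -0.795] x [ 0.049 -0.999 -0.001]
tcp target [ 6.382e+02 -6.000e-01  1.746e+02] turn units [-0.02 -0.01 -0.04] shift cur [0.36 0.16 0.21] shift tgt [0.36 0.16 0.21]
tcp target [ 6.382e+02 -6.000e-01  1.686e+02] turn units [-0.02 -0.01 -0.04] shift cur [0.36 0.3  0.4 ] shift tgt [0.36 0.3  0.4 ]
```

View pics/side8.png

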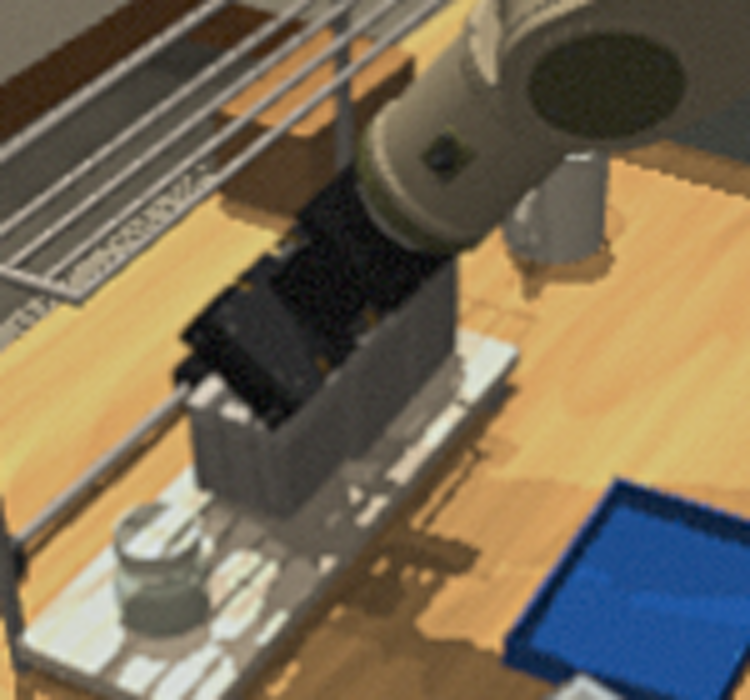

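>>> move_arm(
  delta_pos=[
    [0.18,0.08,0.1],
    [0.18,0.08,0.11],
    [0,0.07,0.09],
    [0,0.07,0.09],
    [0,0,0],
    [0,0,0],
  ],
  turn=[
    [0,0,-0.04],
    [0,0,0],
    [0,0,0],
    [0,0,0],
    [0,0,0],
    [0,0,0],
  ],
  grip=[0,0,0,0,0,0],
)

```text
time: 33.95
ee_pos: [638.8, -0.5, 170.1]
tool_rot: [-1.888, 1.792, -0.609]
force: [-0.7, 0.1, -3.5]
width: 15.7
```

```bash
python3 - <<'E'
from n import *
need(s,(669,0.8,127),.052,.65)
E
```

```text
[ 0.65  0.28 -0.79  2.02  0.68  0.32 -2.16] [ 6.388e+02 -5.000e-01  1.701e+02] [-1.888  1.792 -0.609] [-0.7  0.1 -3.5] 15.69620938824078
grasp pt [669.7   1.1 129.6] z [ 0.607  0.03  -0.794] x [ 0.052 -0.999  0.002]
tcp target [638.2  -0.8 167.6] turn units [-0.04 -0.02  0.01] shift cur [0.01 0.08 0.06] shift tgt [0.01 0.08 0.06]
```

>>> move_arm(
  delta_pos=[
    [0.01,0.05,0.03],
    [0,0.03,0.04],
    [0,0,0],
    [0,0,0],
  ],
  turn=[
    [0,0,0],
    [0,0,0],
    [0,0,0],
    [0,0,0],
  ],
  grip=[0,0,0,0],
)

```text
time: 34.45
ee_pos: [638.6, -0.9, 167.9]
tool_rot: [-1.887, 1.791, -0.61]
force: [-0.2, 0.5, 0.9]
width: 15.6
```

```bash
python3 - <<'E'
from n import *
E
```

```text
[ 0.64  0.28 -0.79  2.03  0.69  0.32 -2.17] [638.6  -0.9 167.9] [-1.887  1.791 -0.61 ] [-0.2  0.5  0.9] 15.57654927153966
grasp pt [6.696e+02 6.000e-01 1.275e+02] z [ 0.608  0.03  -0.794] x [ 0.051 -0.999  0.002]
```

>>> move_arm(
  delta_pos=[
    [0,0,0],
    [0,0,0],
    [0,0,0],
    [0,0,-0.4],
    [0,0,-0.8],
    [0,0,-1],
    [0,0.3,-1],
    [0,0.8,-0.6],
    [0,0.8,-0.6],
    [0,0.8,-0.6],
    [0,0.8,-0.6],
    [0,0,0],
  ],
  turn=[
    [0,0,0],
    [0,0,0],
    [0,0,0],
    [0,0,0],
    [0,0,0],
    [0,0,0],
    [0,0,0],
    [0,0,0],
    [0,0,0],
    [0,0,0],
    [0,0,0],
    [0,0,0],
  ],
  grip=[0.35,0.35,0.35,0.35,0.35,0.35,0.35,0.35,0.35,0.35,0.35,0.35],
)

```text
time: 35.95
ee_pos: [486.7, -8.6, 225.5]
tool_rot: [-1.89, 1.793, -0.609]
force: [1.1, -0.6, 0.0]
width: 30.5
```

```bash
python3 - <<'E'
from n import *
from station import arm
from h import *
import meas
d=arm.get_image("side"); np.save("side9.npy",d,allow_pickle=True);crop(d,170,70,330,220,5,"pics/side9.png")
e=arm.get_image("top"); np.save("top9.npy",e,allow_pickle=True);crop(e,220,120,340,200,6,"pics/top9.png"); cv2.imwrite("pics/top9f.png",e["pixels"][...,::-1])
ds=[("top",e)]
meas.tin(ds,(676,-148),130); meas.tin(ds,(673,-74),115); meas.tin(ds,(669,0),100)
g=cv2.cvtColor(e["pixels"],cv2.COLOR_RGB2GRAY).astype(float)
for nm,cols,z,rows in (("short",range(237,260),100,(157,175)),("mid",range(266,288),115,(155,172)),("tall",range(294,312),130,(150,168))):
    q=[]
    for c in cols:
        df=np.diff(g[rows[0]:rows[1],c]); i=np.argmin(df)
        if 0<i<len(df)-1:
            a,b,f=df[i-1:i+2]; q.append((c,rows[0]+i+.5+.5*(a-f)/(a-2*b+f)))
    P=plane(e,q,z)[:,:2]; v=cv2.fitLine(P.astype(np.float32),cv2.DIST_HUBER,0,.01,.01).ravel(); print(nm,v.round(3))
E
```

```text
[ 0.92 -0.31 -0.87  2.3  -0.64  0.45 -1.03] [486.7  -8.6 225.5] [-1.89   1.793 -0.609] [ 1.1 -0.6  0. ] 30.482713605722186
grasp pt [517.6  -7.2 184.9] z [ 0.606  0.029 -0.795] x [ 0.052 -0.999  0.003]
(676, -148) top lid 478 [ 674.  -147.4  130.7] [ 676.7 -147.7] [70.6 70.6] 0.072
(676, -148) top fin 91 [ 674.2 -147.9  170.2] [ 676.5 -148.1] [44.9 16. ] 0.063
(673, -74) top lid 465 [668.9 -73.9 115.6] [672.5 -76.3] [68.6 74.6] 0.065
(673, -74) top fin 85 [670.5 -73.8 156.2] [672.1 -73.8] [15.5 40.4] -0.0
(669, 0) top lid 483 [6.663e+02 1.000e-01 1.008e+02] [671.2  -2. ] [70.9 74.3] 0.043
(669, 0) top fin 86 [ 6.685e+02 -2.000e-01  1.409e+02] [671.3  -0. ] [44.6 15.8] 0.1
short [ 4.40000e-02 -9.99000e-01  6.34538e+02  2.28800e+00]
mid [ 5.90000e-02 -9.98000e-01  6.38633e+02 -6.65840e+01]
tall [ 2.40000e-02  1.00000e+00  6.43630e+02 -1.41461e+02]
```

View pics/side9.png

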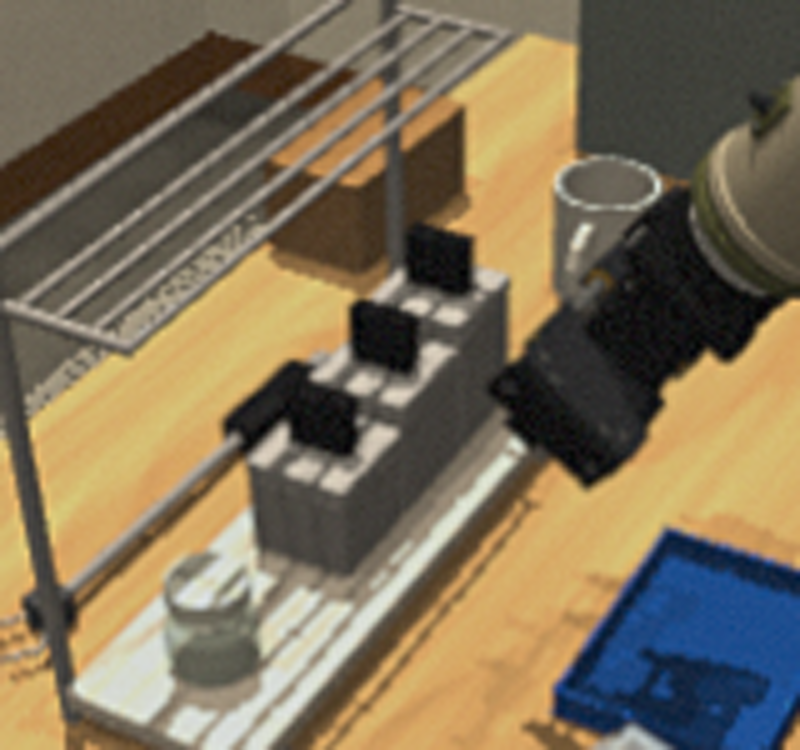

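View pics/top9.png

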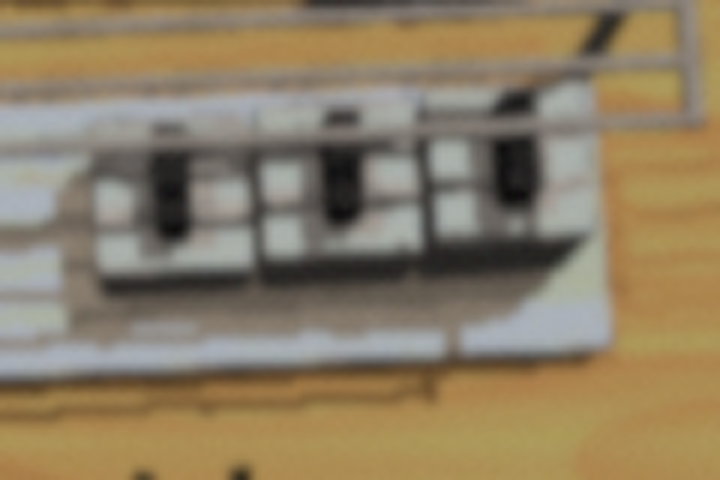

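```bash
python3 - <<'E'
from h import *
from station import arm
a=load("top0.npy");b=load("top9.npy")
for n,(x0,y0,x1,y1) in dict(jar=(188,140,215,175),cube=(160,235,215,295),pink=(55,195,103,245),red=(105,245,155,295),orange=(390,195,435,245),mug=(358,130,408,172),spray=(88,130,128,170),grabber=(190,105,330,128)).items():
    print(n,np.abs(a["pixels"][y0:y1,x0:x1].astype(int)-b["pixels"][y0:y1,x0:x1]).mean().round(1))
arm.close_job()
E
```

```text
jar 8.7
cube 13.1
pink 7.0
red 6.8
orange 6.2
mug 6.8
spray 7.3
grabber 6.9
the job is handed in; nothing more can be done
```

The middle tin stands beside the tall tin, with the short tin next to it, all upright on the lower board under the wires. I handed the job in at about 36 s of robot time. The gripper was open and about 130 mm in front of the tins.

- **Placing:** I held each tin by its fin with the tool tilted about 37°, so the gripper could come in from the front below the wire tier. Each tin was set down until the force reading showed contact with the board, with only a few newtons.
- **Gaps:** the last top view puts the tin centres at y ≈ -148, -74 and 0 mm, so the gaps are about 4 mm.
- **Fronts:** the front edges lie within about 1 mm of a straight line, on a slope of about 0.06 rad that matches the row's direction. The tins' own yaw came out at about 0.05 to 0.06 rad.
- **Tall tin:** it measured the same position before and after, within about 1 mm.

**Checks that disagreed:**
- The fitted slope of the tall tin's front edge (about -0.02 rad) and some fin angles (0 to 0.1 rad) were noisy. I relied on the lid fits, the tall tin's side edge and the centre positions instead.
- Before and after top pictures of the bystanders and look-alikes differed only at noise level, except at the acrylic cube (13 against about 7) and slightly at the jar (8.7). I put the cube down to arm shadow, and the jar looked unmoved in the views. I did not compare the tray this way.

On the way to the middle tin the arm ran up against two joint limits (joints 3 and 7). I backed it out and turned the gripper half round before grasping.

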